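Load the seed hopper upside down into the sower and pin it

ROBOT

A 6-joint arm with a two-finger parallel gripper is mounted at the origin on the work surface. World frame = base frame: x ahead of the robot, y to its left, z up, the work surface at z = 0. Lengths are in m, angles in rad, forces in N, time in s.
With the tool pointing down it reaches from about 0.425 to 0.95 m from the base axis. Payload 3.5 kg.
Tool frame: the origin (TCP) lies at the very end of the fingers, on their centre line; the grasp point (between the pads) lies 19 mm behind it; y points along the fingers, z is the direction in which the jaws open and shut, and the axes are right-handed (so a half turn about y gives the same grasp; the last joint's range is limited). The gripper opens to 85 mm and grips with 20 to 120 N. Pads are 22 mm wide; open, the fingers measure 114 mm over their backs; the gripper's body (76 mm by 85 mm) begins 54 mm behind the grasp point. The pads swing forward as they close: fully open they stand 13 mm farther back than shut.
Start: joints at [-1.386, 0.286, 1.577, -0, 1.279, -0.15], TCP at [0.222, -0.637, 0.231] pointing down, gripper open.
Joint ranges: [-2.77, 2.77], [-0.9, 2.22], [0.21, 2.48], [-1.53, 4.67], [0.24, 2.81], [-2.84, 2.84]. Speed limits (rad/s): [2.79, 2.79, 3.14, 3.14, 3.14, 3.14].

INTERFACE

Orientations are given as a unit quaternion [x, y, z, w].
In Python, from plant import ctrl, cams gives the robot as it stands.
- The arm moves only by the tool play_rows, never from a script. Its argument "steps" is a list of rows, each an object of numbers: "claw": the finger opening in cm, from 0 to 8.54; "tx", "ty", "tz": the shift along the tool's x, y, z in cm; "ax", "ay", "az": the turn, a rotation vector about the tool's x, y, z in degrees. A call has 1 to 12 rows; each row is the pose to reach, as a shift and turn from the pose commanded when the call began, along the tool's axes at that moment; what a row does not reach only later rows make up. A row lasts 1/12 s, in which the tool goes at most 41.7 mm and 7.16 degrees, less where a joint would pass 70% of its speed; a pose out of reach is approached as far as the arm can. A call with a gripper value outside its range is refused whole. The fingers move at their own pace and stop on an object; "grip_force" is the grip in N (left out, the last holds). Time passes only in rows, so rows that repeat a pose let the fingers close. It gives the time, the measured TCP pose, the force and the opening at its end, in the units of the state.
- ctrl.get_state(): the state, without advancing time (a new reading comes with each control period).
- cams.read_camera(name): name is "scene" or "top" or "wrist"; returns (picture, depth): 384x512x3 uint8, blue, green, red; 384x512 float32, m along the optical axis (not along the pixel's ray), 0 where there is no reading.
- cams.camera_model(name): a dict with "intrinsics" (3x3 intrinsics, pixels), "rvec" (rotation vector, rad) and "tvec" (3), from world to camera coordinates, as OpenCV has them; the wrist camera has in their place "tool_from_camera" (4x4, takes a point from camera to tool coordinates, whose origin is the TCP and whose axes are the tool frame's). Camera axes: x right, y down, z forward; pixel columns grow to the right and rows downward; lengths in m; the calibration is good to about 2 mm. A picture is of the moment at which its call begins: read the wrist's pose just before it. camera_model takes no time and is no camera call.
- ctrl.sign_off(): hands the job in, once; it reports no verdict.
The state is a dict: "time": time; "qpos": joint angles; "dq": joint speeds; "joint_efforts": joint torques, N m; "eef_pos": TCP position; "tcp_rot": TCP orientation; "contact_force": force on the tool from outside, world axes, zero at the start; "wrist_torque": the same for the moment, N m; "opening": opening from 0.0 (shut) to 1.0 (fully open).
Only numpy, scipy, OpenCV 4.12 (cv2) and the standard library are available. Lean on these libraries where they do the work, as an engineer would, in place of code of your own. Each camera call takes 0.05 s, during which the arm holds its last target.

TASK

The lidded seed hopper lies lid up in the sloping cradle, with walnuts inside and nothing holding its loose lid. Keeping the lid pinched shut, turn the hopper upside down and set it fully home, lid down, in the sower's sloping dock so that the hole in its tongue lies over the hole in the dock's plate, then take the steel locking pin from the rack and push it all the way down through both holes. Do not let the lid come open, and leave the dibber, seedlings and other things on the bench where they are.

Things in the scene. Friction and masses are not known exactly. Their poses are not given: they have to be found in the camera images.
- cradle: Filling cradle, fixed: aluminium rails on light wooden feet, a chute sloping down at 45 degrees towards its own +x (away from the robot, yaw within 0.22 rad). Origin on the table under the middle of the slope. In its frame the slope runs along (0.707, 0, -0.707), its normal is (0.707, 0, 0.707), and its surface passes 152 mm straight above the origin.
- cradle_seat (a point): Centre of the hopper at the start (22.5 mm off the slope). Two rails, 26 mm wide, 97 mm long, leave a 62 mm gap between them, open below and at the high end for a finger under the hopper (nothing above 12 mm in it). Side guides 107 mm apart rise 12 mm, then flare to 22 mm off the slope; two end stops 46 mm down the slope from the middle. Axes are the cradle's.
- dock: The sower's dock, fixed: steel rails on a grey base plate. Same slope, rails, guides, end stops and frame as the cradle (a roller in its gap, up to 34 mm above the table), plus a level steel plate with a hole beyond the low end, 40 x 50 x 8 mm, top 146.5 mm above the table. Cradle and dock stand left and right of the robot, either way round.
- dock_seat (a point): Where the centre of the closed hopper must be when it is home in the dock (22.5 mm off the slope, at its middle; dock frame (16, 0, 168) mm). Axes are the dock's.
- dock_hole (a point): Mouth of the hole (12 mm diameter, vertical, through) in the dock's plate, 82.8 mm in +x from the dock's origin and 146.5 mm up. Axes are the dock's.
- hopper_center (a point): Centre of the closed hopper: grey plastic box 90 (x) x 100 (y) x 40 mm plus flush loose aluminium lid, 45 mm thick in all, 0.4 kg full. x points down the slope to the end with the tongue, z out through the lid. It can be pinched across lid and bottom from its high end, along the slope, and turned half a turn about x; home in the dock x again points down the slope, z into the slope.
- tongue_hole (a point): Centre of the hole (14 mm) in the steel tongue, a plate 5 mm thick, 36 mm wide, jutting 44 mm from the middle of the hopper's low bottom edge, 45 degrees to the bottom. It hangs straight down in the cradle; with the hopper home in the dock it is level, lower face 3 mm above the dock's plate, its hole over dock_hole. Axes are the hopper's.
- hopper_rim (a point): Centre of the box's rim, where the lid lies (40 mm from the outside of the bottom).
- lid_seat (a point): Centre of the underside of the lid's plate (90 x 100 x 5 mm); it coincides with hopper_rim when the lid is shut. A lip below it reaches 7 mm into the box with about 3 mm play. z points out of the lid.
- walnut0_center (a point): Walnut (25 mm ball) inside the hopper.
- walnut1_center (a point): Walnut (25 mm ball) inside the hopper.
- pin_head (a point): Centre of the round steel head (20 mm diameter, 40 mm tall) of the locking pin, 20 mm above its collar; z up along the pin. At the start the pin stands in either hole of the rack, head centre 64 mm above the table. 70 g.
- pin_collar (a point): Underside of the pin's collar (22 mm diameter, 4 mm thick), 24 mm below the head's centre; below it the shank, 8 mm diameter, 34 mm long, its last 12 mm tapered to a point. Fully home the collar rests on the tongue, 8 mm above dock_hole.
- rack: Fixed wooden block 115 (x) x 36 (y) x 40 mm tall with two 12 mm square holes 36 mm either side of its centre along x; origin centre of its underside. One holds the pin, the other the dibber.
- dibber: Turned wooden dibber, 26 mm across, in the rack's other hole, its top 116 mm above the table. Origin at its foot. Not to be moved.
- seedling_a: Conifer seedling in a black pot 56 mm across, 190 mm tall, beyond the rack. Origin at its foot.
- seedling_b: Conifer seedling in a black pot 56 mm across, 200 mm tall, far left or far right. Origin at its foot.
- seedling_c: Conifer seedling in a black pot 56 mm across, 180 mm tall, on the other side. Origin at its foot.
- twine: Upright cardboard twine spool, 60 mm across, 58 mm tall, between robot and rack. Origin at its foot.
- brush: Hand brush, 200 mm long, lying flat on the left. Origin at the middle of its underside.
- jar: Closed brown glass jar 64 mm across, 90 mm tall, far left. Origin at its foot.

How it is judged:
By the outcome, as a careful person would: the job done as asked, in the order asked, and still so for the second after the job is handed in, with the robot touching nothing.
It also fails if it takes over 61 s, if anything falls off the work surface, if the arm or the gripper's body presses on something with over 40 N, if the wrist force passes 120 N, or if a joint passes its speed limit or range.

## Working session

There is one attempt and no reset: what is moved stays moved. The work goes in short steps, Python scripts to look and compute and a tool call to move; the robot and the scene stay as the last step left them, time stands still between calls to the robot, and variables do not carry over. Pictures are saved under pics/ and viewed, and the job is handed in when it is done.

Besides the shell and the picture viewer there is one more tool, called after "Emit:" by a JSON object that holds its "api" and its "payload". play_rows: Moves the arm, as the interface text tells. Its arguments: {"type":"object","properties":{"steps":{"type":"array","items":{"type":"object","properties":{"claw":{"type":"number"},"tx":{"type":"number"},"ty":{"type":"number"},"tz":{"type":"number"},"ax":{"type":"number"},"ay":{"type":"number"},"az":{"type":"number"}}}},"grip_force":{"type":"number"}},"required":["steps"]}

```bash
ls; mkdir -p pics; python3 - <<'E'
from plant import ctrl,cams
import cv2,numpy as np
s=ctrl.get_state();print({k:np.round(v,3).tolist() for k,v in s.items()})
for n in ["scene","top","wrist"]:
    p,d=cams.read_camera(n);cv2.imwrite(f"pics/{n}0.png",p);np.save(f"pics/{n}0.npy",d);print(n,cams.camera_model(n))
E
```

```text
pics
{'time': 0.0, 'qpos': [-1.386, 0.287, 1.578, -0.0, 1.279, -0.15], 'dq': [-0.001, 0.0, -0.001, -0.001, 0.001, -0.001], 'joint_efforts': [0.0, -40.598, -29.263, -0.0, 0.006, -0.0], 'eef_pos': [0.222, -0.637, 0.23], 'tcp_rot': [-0.118, 0.698, -0.696, 0.118], 'contact_force': [-0.944, 0.421, 0.285], 'wrist_torque': [-0.004, 0.024, -0.019], 'opening': 1.002}
scene {'intrinsics': array([[436.81002045,   0.        , 252.57153184],
       [  0.        , 436.81002045, 193.72210149],
       [  0.        ,   0.        ,   1.        ]]), 'rvec': array([ 1.05948092,  2.49828193, -0.94616527]), 'tvec': array([ 0.3547531 , -0.19064188,  1.50468398])}
top {'intrinsics': array([[432.05368746,   0.        , 252.39475121],
       [  0.        , 432.05368746, 186.5404111 ],
       [  0.        ,   0.        ,   1.        ]]), 'rvec': array([ 2.15827854, -2.19681507,  0.07588862]), 'tvec': array([0.01177352, 0.53091238, 1.34717373])}
wrist {'intrinsics': array([[324.34577039,   0.        , 252.75387386],
       [  0.        , 324.34577039, 194.95479242],
       [  0.        ,   0.        ,   1.        ]]), 'tool_from_camera': array([[-5.15600455e-05,  9.56111887e-01,  2.93001804e-01,
        -7.52971037e-02],
       [ 1.40718519e-04, -2.93001795e-01,  9.56111881e-01,
        -1.43477828e-01],
       [ 9.99999989e-01,  9.05279521e-05, -1.19435463e-04,
        -5.63514688e-05],
       [ 0.00000000e+00,  0.00000000e+00,  0.00000000e+00,
         1.00000000e+00]])}
```

View pics/scene0.png

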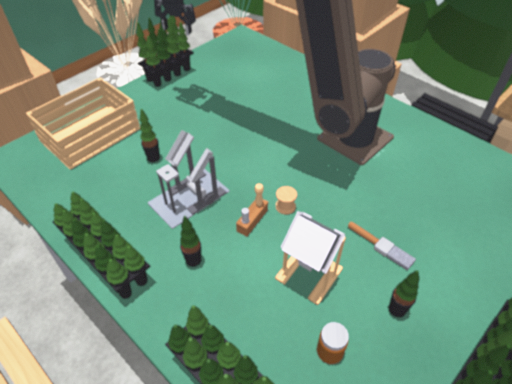

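View pics/top0.png

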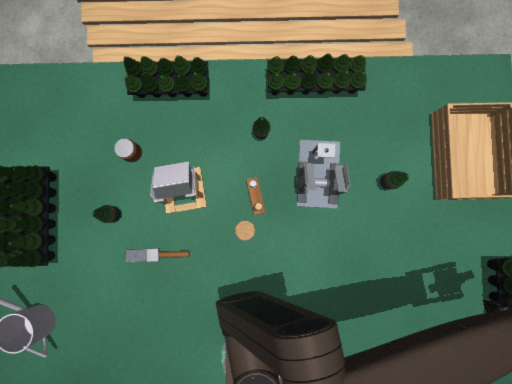

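View pics/wrist0.png

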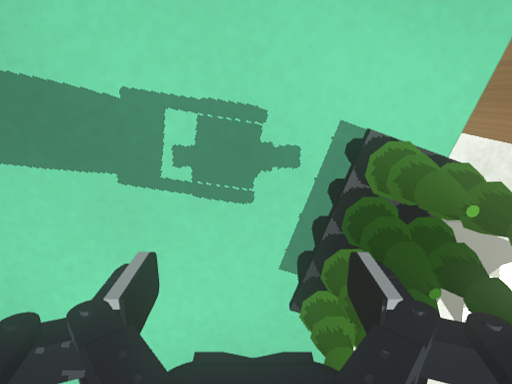

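```bash
cat > h.py <<'E'
import numpy as np,cv2
from scipy.spatial.transform import Rotation as R
from plant import ctrl,cams
def cloud(n,d,pose=None,m=None):
    m=m or cams.camera_model(n);K=m["intrinsics"]
    v,u=np.mgrid[:d.shape[0],:d.shape[1]]
    P=np.stack([(u-K[0,2])/K[0,0]*d,(v-K[1,2])/K[1,1]*d,d],-1)
    if n=="wrist":
        T=m["tool_from_camera"];P=P@T[:3,:3].T+T[:3,3]
        P=P@R.from_quat(pose[1]).as_matrix().T+pose[0]
    else:
        Rm=cv2.Rodrigues(m["rvec"])[0];P=(P-m["tvec"])@Rm
    P[d==0]=np.nan
    return P
E
python3 - <<'E'
from h import *
for n,pts in dict(top=[(320,145),(327,150),(180,175),(253,184),(259,206),(261,128),(245,230),(393,180),(108,213),(126,150)],scene=[(310,240),(245,213),(260,188),(186,190),(168,172)]).items():
    P=cloud(n,np.load(f"pics/{n}0.npy"))
    for u,v in pts: print(n,u,v,np.round(P[v,u],3))
for n,b in dict(top=(130,120,360,230),scene=(140,120,370,320)).items():
    p=cv2.imread(f"pics/{n}0.png")[b[1]:b[3],b[0]:b[2]]
    cv2.imwrite(f"pics/{n}0z.png",cv2.resize(p,None,fx=3.4,fy=3.4 if n=="top" else 2.9,interpolation=cv2.INTER_CUBIC)[:600,:800])
E
```

```text
top 320 145 [ 0.638 -0.196  0.146]
top 327 150 [ 0.638 -0.231  0.054]
top 180 175 [0.553 0.201 0.196]
top 253 184 [ 0.534 -0.     0.085]
top 259 206 [ 0.466 -0.017  0.122]
top 261 128 [ 0.694 -0.027  0.136]
top 245 230 [0.395 0.027 0.057]
top 393 180 [ 0.534 -0.408  0.13 ]
top 108 213 [0.453 0.431 0.107]
top 126 150 [0.645 0.385 0.084]
scene 310 240 [0.553 0.229 0.185]
scene 245 213 [0.543 0.006 0.083]
scene 260 188 [ 0.472 -0.006  0.118]
scene 186 190 [ 0.562 -0.235  0.005]
scene 168 172 [ 0.621 -0.215  0.143]
```

View pics/top0z.png

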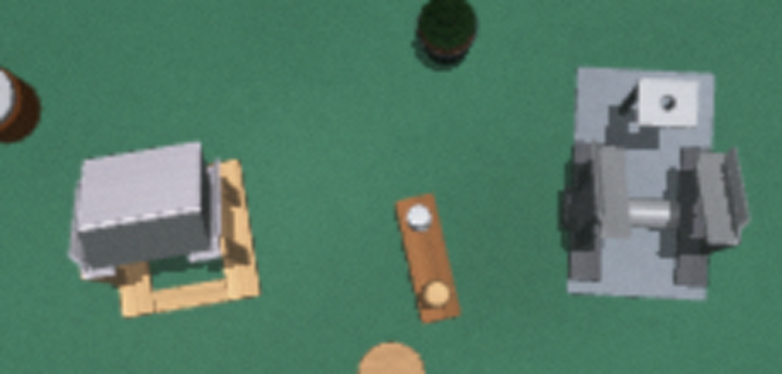

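View pics/scene0z.png

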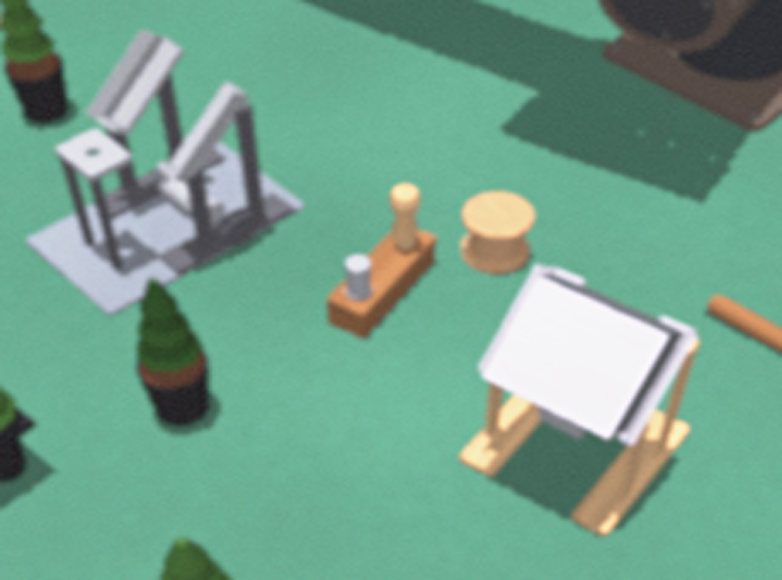

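```bash
cat > fit.py <<'E'
from h import *
from scipy.optimize import least_squares
S=np.array([[.70711,0,.70711],[0,1,0],[-.70711,0,.70711]]) # cols: slope x, y, normal
def box(p,c,h,Rm=np.eye(3)):
    q=np.abs((p-c)@Rm)-h
    return np.linalg.norm(np.maximum(q,0),axis=1)+np.minimum(q.max(1),0)
def hop(p): return box(p,[.016,0,.168],[.045,.05,.0225],S)
def dock(p):
    o=np.array([0,0,.152]); n=S[:,2]
    ds=[box(p,o+np.array([0,sg*.044,0])-n*.005,[.0485,.013,.005],S) for sg in(1,-1)]
    ds.append(box(p,[.0828,0,.1425],[.02,.025,.004]))
    return np.min(ds,0)
def fit(P,model,x0,zmin,rad=.09,tol=.012,it=6,dz=False):
    x=np.array(list(x0)+[0.]*(dz),float)
    P=P[np.isfinite(P).all(1)]
    P=P[(P[:,2]>zmin)&(P[:,2]<.26)&(np.hypot(P[:,0]-x0[0],P[:,1]-x0[1])<rad+.05)]
    def loc(x): 
        c,s=np.cos(x[2]),np.sin(x[2]); q=P-[x[0],x[1],x[3] if dz else 0]
        return np.c_[c*q[:,0]+s*q[:,1],-s*q[:,0]+c*q[:,1],q[:,2]]
    for t in np.linspace(.03,tol if tol<.03 else .03,it):
        f=lambda x:model(loc(x)); m=np.abs(f(x))<t
        r=least_squares(lambda x:f(x)[m],x,loss="soft_l1",f_scale=.002);x=r.x
    return x,m.sum(),np.sqrt(np.mean(f(x)[m]**2))
E
python3 - <<'E'
from fit import *
C={n:cloud(n,np.load(f"pics/{n}0.npy")).reshape(-1,3) for n in("top","scene")}
C["both"]=np.r_[C["top"],C["scene"]]
for n in C:
    for dz in (0,1):
        print(n,"hop",[np.round(a,4) for a in fit(C[n],hop,(.54,.21,.1),.13,tol=.006,dz=dz)],"dock",[np.round(a,4) for a in fit(C[n],dock,(.55,-.2,0),.09,tol=.006,dz=dz)])
    P=C[n];P=P[np.isfinite(P).all(1)];q=P[(P[:,2]>.06)&(P[:,2]<.095)&(np.hypot(P[:,0]-.535,P[:,1])<.03)];print("pin",len(q),q[q[:,2]>.08].mean(0),(q[:,:2].max(0)+q[:,:2].min(0))/2)
    q=P[(P[:,2]>.113)&(np.hypot(P[:,0]-.466,P[:,1]+.015)<.03)];print("dib",len(q),q.mean(0) if len(q) else 0)
E
```

```text
top hop [array([0.5268, 0.2245, 0.1487]), np.int64(1288), np.float64(0.0018)] dock [array([ 0.549 , -0.2068,  0.062 ]), np.int64(643), np.float64(0.0026)]
top hop [array([5.268e-01, 2.245e-01, 1.487e-01, 1.000e-04]), np.int64(1288), np.float64(0.0018)] dock [array([ 0.5476, -0.2054, -0.0677,  0.0088]), np.int64(732), np.float64(0.0023)]
pin 37 [5.36172297e-01 4.32421348e-04 8.48287978e-02] [5.36985929e-01 7.61888984e-05]
dib 35 [ 0.46581078 -0.01412771  0.11728529]
scene hop [array([0.527 , 0.2237, 0.1507]), np.int64(2043), np.float64(0.0017)] dock [array([ 0.5558, -0.2082, -0.0356]), np.int64(840), np.float64(0.0026)]
scene hop [array([ 5.271e-01,  2.237e-01,  1.507e-01, -1.000e-04]), np.int64(2043), np.float64(0.0017)] dock [array([ 0.5487, -0.208 , -0.0485,  0.0084]), np.int64(897), np.float64(0.0024)]
pin 70 [0.53886744 0.00104567 0.08455011] [ 5.38656570e-01 -1.86961863e-04]
dib 38 [ 0.46861092 -0.01380427  0.11652285]
both hop [array([0.5269, 0.2239, 0.1499]), np.int64(3333), np.float64(0.0018)] dock [array([ 0.5559, -0.2079, -0.0488]), np.int64(1457), np.float64(0.0026)]
both hop [array([0.5269, 0.2239, 0.1499, 0.    ]), np.int64(3332), np.float64(0.0017)] dock [array([ 0.5482, -0.2074, -0.0563,  0.0086]), np.int64(1626), np.float64(0.0024)]
pin 107 [0.53763216 0.0007646  0.08467784] [ 5.37774955e-01 -1.86961863e-04]
dib 73 [ 0.46726839 -0.01395934  0.11688841]
```

```bash
python3 - <<'E'
from h import *
s=ctrl.get_state();q=s["qpos"];T=R.from_quat(s["tcp_rot"]).as_matrix();print(np.round(T,3))
F=(R.from_euler("z",q[0])*R.from_euler("y",q[1]+q[2])*R.from_euler("z",q[3])*R.from_euler("y",q[4])*R.from_euler("z",q[5])).as_matrix()
A=F.T@T;print(np.round(A,3))
def Rt(yaw,sg):
    d=R.from_euler("z",yaw).apply([.70711,0,-.70711]);n=R.from_euler("z",yaw).apply([.70711,0,.70711])*sg
    return np.c_[np.cross(d,n),d,n]
for nm,yaw,q1 in (("cr",.15,.39),("dk",-.05,-.36)):
  for sg in(1,-1):
    for q23 in (1.0,1.5):
      M=(R.from_euler("z",q1)*R.from_euler("y",q23)).as_matrix().T@Rt(yaw,sg)@A.T
      print(nm,sg,q23,np.round(R.from_matrix(M).as_euler("ZYZ"),2))
E
```

```text
[[-0.944 -0.     0.329]
 [-0.329  0.002 -0.944]
 [-0.    -1.    -0.002]]
[[-0. -0. -1.]
 [-1.  0.  0.]
 [ 0.  1. -0.]]
cr 1 1.0 [-0.17  1.37  0.21]
cr 1 1.5 [-0.22  0.88  0.31]
cr -1 1.0 [-0.17  1.37 -2.94]
cr -1 1.5 [-0.22  0.88 -2.83]
dk 1 1.0 [ 0.22  1.39 -0.26]
dk 1 1.5 [ 0.28  0.9  -0.4 ]
dk -1 1.0 [0.22 1.39 2.88]
dk -1 1.5 [0.28 0.9  2.74]
```

```bash
cat >> h.py <<'E'
def Rt(yaw,sg,delta=0.,pitch=np.pi/4):
    # tool y along slope (yawed by delta about slope normal), z = sg*normal
    Z=R.from_euler("z",yaw);d=Z.apply([.70711,0,-.70711]);n=Z.apply([.70711,0,.70711])
    d=R.from_rotvec(n*delta).apply(d);z=n*sg
    return np.c_[np.cross(d,z),d,z]
def rel(p,Rm,start=None):
    s=ctrl.get_state() if start is None else start
    T=R.from_quat(s["tcp_rot"]).as_matrix()
    t=T.T@(np.array(p)-s["eef_pos"])*100;a=np.degrees(R.from_matrix(T.T@Rm).as_rotvec())
    print("t",np.round(t,2),"a",np.round(a,2),"|t|",round(np.linalg.norm(t),1),"|a|",round(np.linalg.norm(a),1))
    return t,a
E
python3 - <<'E'
from h import *
z=np.array([0,0,-1.])
def down(az): # tool y down, z horizontal
    zz=np.array([np.cos(az),np.sin(az),0]);return np.c_[np.cross(z,zz),z,zz]
s=ctrl.get_state()
for az in(-1.236,-.3,0,.15): rel([.5,-.3,.45],down(az))
E
```

```text
t [-37.36 -21.93 -22.73] a [ 0.11  0.   -0.01] |t| 48.9 |a| 0.1
t [-37.36 -21.93 -22.73] a [  0.1  -53.63  -0.07] |t| 48.9 |a| 53.6
t [-37.36 -21.93 -22.73] a [  0.09 -70.82  -0.08] |t| 48.9 |a| 70.8
t [-37.36 -21.93 -22.73] a [  0.08 -79.41  -0.09] |t| 48.9 |a| 79.4
```

Emit:
{"api": "play_rows", "payload": {"steps": [{"ty":-4,"claw":8.5},{"ty":-8},{"ty":-12,"tx":-3,"tz":-2,"ay":-7},{"tx":-6.5,"ty":-14,"tz":-4,"ay":-14},{"tx":-10,"ty":-16,"tz":-6,"ay":-21},{"tx":-13.5,"ty":-18,"tz":-8,"ay":-28},{"tx":-17,"ty":-20,"tz":-10,"ay":-35},{"tx":-20.5,"ty":-21,"tz":-12,"ay":-42},{"tx":-24,"ty":-22,"tz":-14,"ay":-49},{"tx":-27.5,"ty":-22,"tz":-16,"ay":-56},{"tx":-31,"ty":-22,"tz":-18.5,"ay":-63},{"tx":-34.5,"ty":-22,"tz":-21,"ay":-70}]}}

```text
invalid input at $.steps[0]: expected keys claw, tx, ty, tz, ax, ay, az
```

```bash
python3 - <<'E'
from h import *
s=ctrl.get_state();print({k:np.round(v,4).tolist() for k,v in s.items()})
E
```

```text
{'time': 0.15, 'qpos': [-1.386, 0.287, 1.5779, -0.0, 1.2786, -0.15], 'dq': [-0.0007, 0.0005, -0.0031, 0.0005, -0.0008, -0.0001], 'joint_efforts': [0.0004, -40.6604, -29.3142, -0.0002, 0.004, -0.0], 'eef_pos': [0.2217, -0.637, 0.2302], 'tcp_rot': [-0.1178, 0.6979, -0.6965, 0.1178], 'contact_force': [0.0565, 0.2581, 0.5189], 'wrist_torque': [0.0131, -0.0253, 0.0293], 'opening': 1.0}
```

Emit:
{"api": "play_rows", "payload": {"steps": [{"claw":8.5,"tx":0,"ty":-4,"tz":0,"ax":0,"ay":0,"az":0},{"claw":8.5,"tx":0,"ty":-8,"tz":0,"ax":0,"ay":0,"az":0},{"claw":8.5,"tx":-3,"ty":-12,"tz":-2,"ax":0,"ay":-7,"az":0},{"claw":8.5,"tx":-6.5,"ty":-14,"tz":-4,"ax":0,"ay":-14,"az":0},{"claw":8.5,"tx":-10,"ty":-16,"tz":-6,"ax":0,"ay":-21,"az":0},{"claw":8.5,"tx":-13.5,"ty":-18,"tz":-8,"ax":0,"ay":-28,"az":0},{"claw":8.5,"tx":-17,"ty":-20,"tz":-10,"ax":0,"ay":-35,"az":0},{"claw":8.5,"tx":-20.5,"ty":-21,"tz":-12,"ax":0,"ay":-42,"az":0},{"claw":8.5,"tx":-24,"ty":-22,"tz":-14,"ax":0,"ay":-49,"az":0},{"claw":8.5,"tx":-27.5,"ty":-22,"tz":-16,"ax":0,"ay":-56,"az":0},{"claw":8.5,"tx":-31,"ty":-22,"tz":-18.5,"ax":0,"ay":-63,"az":0},{"claw":8.5,"tx":-34.5,"ty":-22,"tz":-21,"ax":0,"ay":-70,"az":0}]}}

```text
time: 1.15
eef_pos: [0.4651, -0.3441, 0.4515]
tcp_rot: [0.498, -0.502, 0.502, -0.498]
contact_force: [1.4, -0.9, -0.3]
opening: 0.994
```

```bash
python3 - <<'E'
from h import *
s=ctrl.get_state();print({k:np.round(v,4).tolist() for k,v in s.items()})
E
```

```text
{'time': 1.15, 'qpos': [-0.8123, -0.007, 1.5113, 0.0001, 1.6364, -0.8038], 'dq': [0.8576, -0.0426, 0.0527, 0.0013, 0.0039, -0.604], 'joint_efforts': [-3.6031, -31.8112, -31.1359, -0.0348, 0.1108, 0.3182], 'eef_pos': [0.4651, -0.3441, 0.4515], 'tcp_rot': [0.4979, -0.5018, 0.5024, -0.4979], 'contact_force': [1.4391, -0.8926, -0.3315], 'wrist_torque': [0.0289, 0.0072, -0.0587], 'opening': 0.9937}
```

```bash
python3 - <<'E'
import numpy as np
d=[(.2217,-.637,.2302,.287,1.5779),(.4651,-.3441,.4515,-.007,1.5113)]
A=[];b=[]
for x,y,z,q2,q3 in d:
    A+=[[np.sin(q2),np.sin(q2+q3),0],[np.cos(q2),np.cos(q2+q3),1]];b+=[np.sqrt(x*x+y*y-.01),z]
print(np.linalg.lstsq(np.array(A),np.array(b),rcond=None))
E
```

```text
(array([ 0.41562632,  0.57399872, -0.00214549]), array([2.56315246e-08]), np.int32(3), array([1.99162021, 1.41837289, 0.14719808]))
```

```bash
cat >> h.py <<'E'
from scipy.optimize import least_squares
L2,L3,L6=.4156,.574,.25
A0=np.array([[0,0,-1],[-1,0,0],[0,1,0.]])
LO=np.array([-2.77,-.9,.21,-1.53,.24,-2.84]);HI=np.array([2.77,2.22,2.48,4.67,2.81,2.84])
def fk(q,L6=None):
    L6=L6 or globals()["L6"]
    Z=R.from_euler("z",q[0]);B=R.from_euler("y",q[1]+q[2])
    F=Z*B*R.from_euler("z",q[3])*R.from_euler("y",q[4])*R.from_euler("z",q[5])
    p=Z.apply(np.array([0,.1,L6-.002])+R.from_euler("y",q[1]).apply([0,0,L2])+B.apply([0,0,L3]))+F.apply([0,0,L6])
    return p,F.as_matrix()@A0
def ik(p,Rm,q0):
    def f(q):
        a,M=fk(q);return np.r_[(a-p)*5,R.from_matrix(M.T@Rm).as_rotvec()]
    best=None
    for k in range(6):
        q=np.clip(np.array(q0)+(np.random.RandomState(k).randn(6)*.3 if k else 0),LO+.01,HI-.01)
        r=least_squares(f,q,bounds=(LO,HI))
        if best is None or r.cost<best.cost-1e-9: best=r
    return best.x,best.cost
E
python3 - <<'E'
import h
from h import *
hop=lambda o,yaw:np.array([o[0],o[1],0])+R.from_euler("z",yaw).apply([.016,0,.168])
for L in(.2,.25,.3):
  h.L6=L
  for nm,o,yaw,sg,q0 in(("cr",(.527,.224),.15,1,[.2,.3,1.3,0,1,.1]),("cr",(.527,.224),.15,-1,[.2,.3,1.3,0,1,-2.7]),("dk",(.555,-.208),-.05,-1,[-.5,.3,1.3,.2,1,2.6]),("dk",(.555,-.208),-.05,1,[-.5,.3,1.3,.2,1,-.4])):
    for de in (0,-.15*sg,.15*sg):
      M=Rt(yaw,sg,de)
      q,c=ik(hop(o,yaw)+M[:,1]*.009,M,q0);print(L,nm,sg,round(de,2),np.round(q,2),round(c,6))
E
```

```text
0.2 cr 1 0 [ 0.25 -0.09  2.22 -0.3   0.24  0.37] 2.9e-05
0.2 cr 1 -0.15 [ 0.31 -0.06  2.2  -0.85  0.35  0.94] 0.0
0.2 cr 1 0.15 [ 0.18 -0.1   2.24  0.55  0.25 -0.51] 0.0
0.2 cr -1 0 [ 0.25 -0.09  2.22 -0.3   0.24 -2.78] 2.9e-05
0.2 cr -1 0.15 [ 0.25 -0.09  2.22 -0.21  0.24 -2.84] 0.008964
0.2 cr -1 -0.15 [ 0.31 -0.06  2.2  -0.85  0.35 -2.2 ] 0.0
0.2 dk -1 0 [-0.64 -0.03  2.17  0.96  0.5   1.8 ] 0.0
0.2 dk -1 0.15 [-0.69  0.    2.14  1.02  0.68  1.72] 0.0
0.2 dk -1 -0.15 [-0.59 -0.05  2.19  0.81  0.32  1.98] 0.0
0.2 dk 1 0 [-0.64 -0.03  2.17  0.96  0.5  -1.34] 0.0
0.2 dk 1 -0.15 [-0.59 -0.05  2.19  0.81  0.32 -1.17] 0.0
0.2 dk 1 0.15 [-0.69  0.    2.14  1.02  0.68 -1.43] 0.0
0.25 cr 1 0 [ 0.26 -0.15  2.3  -0.37  0.24  0.44] 0.000231
0.25 cr 1 -0.15 [ 0.34 -0.11  2.28 -0.94  0.35  1.05] 0.0
0.25 cr 1 0.15 [ 0.17 -0.17  2.34  0.63  0.24 -0.61] 6e-06
0.25 cr -1 0 [ 0.26 -0.15  2.3  -0.37  0.24 -2.71] 0.000231
0.25 cr -1 0.15 [ 0.26 -0.15  2.3  -0.21  0.24 -2.84] 0.009004
0.25 cr -1 -0.15 [ 0.34 -0.11  2.28 -0.94  0.35 -2.1 ] 0.0
0.25 dk -1 0 [-0.69 -0.09  2.26  1.01  0.52  1.71] 0.0
0.25
[... 268 characters left out ...]
71 -1.51] 0.0
0.3 cr 1 0 [ 0.28 -0.22  2.38 -0.44  0.24  0.52] 0.000471
0.3 cr 1 -0.15 [ 0.37 -0.16  2.36 -1.02  0.36  1.15] 0.0
0.3 cr 1 0.15 [ 0.14 -0.25  2.43  0.72  0.24 -0.71] 1.6e-05
0.3 cr -1 0 [ 0.28 -0.22  2.38 -0.44  0.24 -2.62] 0.000471
0.3 cr -1 0.15 [ 0.26 -0.23  2.38 -0.21  0.24 -2.84] 0.0091
0.3 cr -1 -0.15 [ 0.37 -0.16  2.36 -1.02  0.36 -1.99] 0.0
0.3 dk -1 0 [-0.74 -0.15  2.34  1.05  0.54  1.63] 0.0
0.3 dk -1 0.15 [-0.81 -0.08  2.29  1.07  0.74  1.56] 0.0
0.3 dk -1 -0.15 [-0.65 -0.19  2.38  0.98  0.33  1.76] 0.0
0.3 dk 1 0 [-0.74 -0.15  2.34  1.05  0.54 -1.51] 0.0
0.3 dk 1 -0.15 [-0.65 -0.19  2.38  0.98  0.33 -1.38] 0.0
0.3 dk 1 0.15 [-0.81 -0.08  2.29  1.07  0.74 -1.58] 0.0
```

```bash
cat >> h.py <<'E'
CR=((.527,.224),.15)
def hc(o,yaw): return np.array([o[0],o[1],0])+R.from_euler("z",yaw).apply([.016,0,.168])
from scipy.spatial.transform import Slerp
def path(q,wps,n=12,show=True):
    # wps list of (p,R); prints joints along straight/slerp path
    for p1,M1 in wps:
        p0,M0=fk(q);S=Slerp([0,1],R.from_matrix([M0,M1]))
        mj=0
        for t in np.linspace(0,1,n+1)[1:]:
            r=least_squares(lambda x:np.r_[(fk(x)[0]-(p0+(p1-p0)*t))*5,R.from_matrix(fk(x)[1].T@S(t).as_matrix()).as_rotvec()],np.clip(q,LO+1e-3,HI-1e-3),bounds=(LO,HI))
            mj=max(mj,np.abs(r.x-q).max());q=r.x
            if r.cost>1e-6: print("  bad",round(t,2),r.cost,np.round(q,2))
        if show: print(np.round(q,2),"maxstep",round(mj,2))
    return q
E
python3 - <<'E'
from h import *
s=ctrl.get_state();q=s["qpos"]
print(fk(q)[0]-s["eef_pos"])
M=Rt(CR[1],1,-.2);c=hc(*CR)
print(c)
P=[(c-M[:,1]*.14+[0,0,.03],M),(c-M[:,1]*.1,M),(c+M[:,1]*.007,M),(c+M[:,1]*.007+[0,0,.15],M)]
path(q,P)
rel(*P[0])
rel([.45,0,.42],M)
E
```

```text
[-0.00043306 -0.00085137  0.00025481]
[0.54282034 0.22639101 0.168     ]
[ 0.51 -0.49  2.32 -0.69  0.74  0.82] maxstep 0.28
[ 0.47 -0.37  2.34 -0.79  0.61  0.93] maxstep 0.01
[ 0.37 -0.09  2.27 -1.02  0.41  1.14] maxstep 0.03
[ 0.37 -0.29  2.14 -0.61  0.64  0.68] maxstep 0.06
t [-58.34  15.61  -2.75] a [45.53 -4.07 -7.24] |t| 60.5 |a| 46.3
t [-34.4    3.13  -1.81] a [45.53 -4.07 -7.24] |t| 34.6 |a| 46.3
```

Emit:
{"api": "play_rows", "payload": {"steps": [{"claw":8.5,"tx":-4,"ty":0,"tz":0,"ax":4,"ay":0,"az":-0.6},{"claw":8.5,"tx":-8,"ty":0.5,"tz":-0.5,"ax":8,"ay":-0.7,"az":-1.2},{"claw":8.5,"tx":-12,"ty":1,"tz":-0.5,"ax":12,"ay":-1,"az":-1.9},{"claw":8.5,"tx":-16,"ty":1.5,"tz":-1,"ax":16,"ay":-1.4,"az":-2.5},{"claw":8.5,"tx":-20,"ty":2,"tz":-1,"ax":20,"ay":-1.8,"az":-3.2},{"claw":8.5,"tx":-24,"ty":2.5,"tz":-1.5,"ax":24,"ay":-2.1,"az":-3.8},{"claw":8.5,"tx":-28,"ty":3,"tz":-1.5,"ax":28,"ay":-2.5,"az":-4.5},{"claw":8.5,"tx":-32,"ty":3.5,"tz":-2,"ax":32,"ay":-2.9,"az":-5.1},{"claw":8.5,"tx":-36,"ty":5,"tz":-2,"ax":36,"ay":-3.2,"az":-5.7},{"claw":8.5,"tx":-40,"ty":6.5,"tz":-2,"ax":40,"ay":-3.6,"az":-6.4},{"claw":8.5,"tx":-44,"ty":8,"tz":-2,"ax":44,"ay":-4,"az":-7},{"claw":8.5,"tx":-47,"ty":9.5,"tz":-2.5,"ax":45.5,"ay":-4.1,"az":-7.2}]}}

```text
time: 2.15
eef_pos: [0.4449, 0.1239, 0.3562]
tcp_rot: [0.313, -0.221, 0.67, -0.636]
contact_force: [1.1, -0.6, 0.5]
opening: 0.994
```

```bash
cat > st.py <<'E'
from h import *
s=ctrl.get_state();print("t",round(s["time"],2),"q",np.round(s["qpos"],3),"p",np.round(s["eef_pos"],4),"f",np.round(s["contact_force"],1),"open",round(s["opening"],3),"dq",np.abs(s["dq"]).max().round(2),"fkerr",np.round(fk(s["qpos"])[0]-s["eef_pos"],4))
E
python3 - <<'E'
from st import *
M=Rt(CR[1],1,-.2);c=hc(*CR)
rel(c-M[:,1]*.12+[0,0,.03],M)
E
```

```text
t 2.15 q [ 0.167 -0.693  2.319 -0.313  0.758  0.247] p [0.4449 0.1239 0.3562] f [ 1.1 -0.6  0.5] open 0.994 dq 2.18 fkerr [0.0205 0.0024 0.0066]
t [-12.29   5.    -3.31] a [ 0.03 -0.23  0.07] |t| 13.7 |a| 0.2
```

Emit:
{"api": "play_rows", "payload": {"steps": [{"claw":8.5,"tx":0,"ty":0,"tz":0,"ax":0,"ay":0,"az":0},{"claw":8.5,"tx":0,"ty":0,"tz":0,"ax":0,"ay":0,"az":0},{"claw":8.5,"tx":0,"ty":0,"tz":0,"ax":0,"ay":0,"az":0}]}}

```text
time: 2.4
eef_pos: [0.4464, 0.1217, 0.3577]
tcp_rot: [0.314, -0.222, 0.67, -0.635]
contact_force: [0.7, -0.1, 0.0]
opening: 0.996
```

```bash
sed -i 's/L6=.4156,.574,.25/L6=.4156,.574,.221/' h.py; python3 - <<'E'
from st import *
M=Rt(CR[1],1,-.2);c=hc(*CR)
rel(c-M[:,1]*.10+[0,0,.0],M)
path(s["qpos"],[(c-M[:,1]*.1,M),(c+M[:,1]*.007,M),(c+M[:,1]*.007+[0,0,.15],M)])
E
```

```text
t 2.4 q [ 0.16  -0.69   2.313 -0.306  0.762  0.237] p [0.4464 0.1217 0.3577] f [ 0.7 -0.1  0. ] open 0.996 dq 0.06 fkerr [-0.0002  0.005  -0.0023]
t [-12.96   9.06  -5.57] a [ 0.26 -0.22  0.15] |t| 16.8 |a| 0.4
[ 0.44 -0.34  2.3  -0.76  0.59  0.89] maxstep 0.06
[ 0.34 -0.07  2.22 -0.98  0.41  1.08] maxstep 0.02
[ 0.34 -0.25  2.09 -0.59  0.63  0.64] maxstep 0.05
```

Emit:
{"api": "play_rows", "payload": {"steps": [{"claw":8.5,"tx":-4,"ty":1,"tz":-1,"ax":0.2,"ay":-0.2,"az":0.1},{"claw":8.5,"tx":-8,"ty":2,"tz":-2.5,"ax":0.2,"ay":-0.2,"az":0.1},{"claw":8.5,"tx":-11.5,"ty":4,"tz":-4,"ax":0.2,"ay":-0.2,"az":0.1},{"claw":8.5,"tx":-13,"ty":6,"tz":-5.6,"ax":0.2,"ay":-0.2,"az":0.1},{"claw":8.5,"tx":-13,"ty":7,"tz":-5.6,"ax":0.2,"ay":-0.2,"az":0.1},{"claw":8.5,"tx":-13,"ty":7,"tz":-5.6,"ax":0.2,"ay":-0.2,"az":0.1},{"claw":8.5,"tx":-13,"ty":7,"tz":-5.6,"ax":0.2,"ay":-0.2,"az":0.1}]}}

```text
time: 2.98
eef_pos: [0.4583, 0.236, 0.2523]
tcp_rot: [0.313, -0.22, 0.671, -0.635]
contact_force: [-0.2, -0.9, 0.2]
opening: 0.992
```

```bash
python3 - <<'E'
from st import *
from fit import fit,hop
M=Rt(CR[1],1,-.2);c=hc(*CR)
p,d=cams.read_camera("wrist");cv2.imwrite("pics/w1.png",p);np.save("pics/w1.npy",d)
P=cloud("wrist",d,(s["eef_pos"],s["tcp_rot"])).reshape(-1,3)
for dz in(0,1): print(fit(P,hop,(.527,.224,.15),.13,tol=.006,dz=dz))
rel(c+M[:,1]*.007,M)
E
```

```text
t 2.98 q [ 0.481 -0.359  2.307 -0.772  0.641  0.924] p [0.4583 0.236  0.2523] f [-0.2 -0.9  0.2] open 0.992 dq 0.04 fkerr [-0.0033  0.0106 -0.0087]
(array([0.52587367, 0.22851896, 0.14081901]), np.int64(10564), np.float64(0.0021502439249865956))
(array([ 0.52331074,  0.2303659 ,  0.14788066, -0.00243097]), np.int64(10852), np.float64(0.002137452549931324))
t [-0.2  12.75 -0.27] a [-0.06 -0.29  0.21] |t| 12.8 |a| 0.4
```

View pics/w1.png

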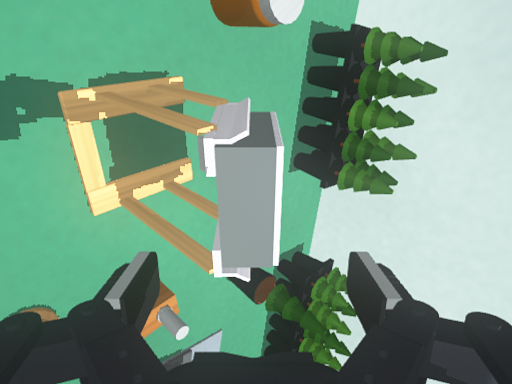

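```bash
python3 - <<'E'
from h import *
d=np.load("pics/w1.npy");P=cloud("wrist",d,(np.zeros(3),[0,0,0,1]))*1000
for v in (150,180,210,240):
    for u in range(206,296,4): 
        pass
    print(v,[(u,*np.round(P[v,u]).astype(int)) for u in range(208,292,6)])
E
```

```text
150 [(208, np.int64(-42), np.int64(62), np.int64(-27)), (214, np.int64(-41), np.int64(65), np.int64(-24)), (220, np.int64(-41), np.int64(65), np.int64(-20)), (226, np.int64(-41), np.int64(65), np.int64(-16)), (232, np.int64(-41), np.int64(65), np.int64(-12)), (238, np.int64(-41), np.int64(65), np.int64(-9)), (244, np.int64(-41), np.int64(66), np.int64(-5)), (250, np.int64(-41), np.int64(66), np.int64(-1)), (256, np.int64(-41), np.int64(66), np.int64(3)), (262, np.int64(-41), np.int64(65), np.int64(7)), (268, np.int64(-41), np.int64(66), np.int64(11)), (274, np.int64(-41), np.int64(66), np.int64(15)), (280, np.int64(-9223372036854775808), np.int64(-9223372036854775808), np.int64(-9223372036854775808)), (286, np.int64(17), np.int64(428), np.int64(60))]
180 [(208, np.int64(41), np.int64(308), np.int64(-63)), (214, np.int64(43), np.int64(315), np.int64(-55)), (220, np.int64(-20), np.int64(71), np.int64(-21)), (226, np.int64(-20), np.int64(71), np.int64(-17)), (232, np.int64(-20), np.int64(70), np.int64(-13)), (238, np.int64(-20), np.int64(70), np.int64(-9)), (244, np.int64(-20), np.int64
[... 1117 characters left out ...]
4, np.int64(34), np.int64(90), np.int64(-29)), (220, np.int64(29), np.int64(80), np.int64(-24)), (226, np.int64(29), np.int64(80), np.int64(-19)), (232, np.int64(29), np.int64(79), np.int64(-15)), (238, np.int64(29), np.int64(81), np.int64(-10)), (244, np.int64(29), np.int64(81), np.int64(-6)), (250, np.int64(29), np.int64(80), np.int64(-1)), (256, np.int64(28), np.int64(79), np.int64(3)), (262, np.int64(29), np.int64(80), np.int64(8)), (268, np.int64(29), np.int64(81), np.int64(12)), (274, np.int64(30), np.int64(82), np.int64(17)), (280, np.int64(208), np.int64(465), np.int64(57)), (286, np.int64(215), np.int64(480), np.int64(71))]<stdin>:6: RuntimeWarning: invalid value encountered in cast
```

Emit:
{"api": "play_rows", "payload": {"steps": [{"claw":8.5,"tx":-0.2,"ty":2,"tz":-0.2,"ax":0,"ay":-0.3,"az":0.2},{"claw":8.5,"tx":-0.2,"ty":4,"tz":-0.2,"ax":0,"ay":-0.3,"az":0.2},{"claw":8.5,"tx":-0.2,"ty":6,"tz":-0.2,"ax":0,"ay":-0.3,"az":0.2},{"claw":8.5,"tx":-0.2,"ty":8,"tz":-0.2,"ax":0,"ay":-0.3,"az":0.2},{"claw":8.5,"tx":-0.2,"ty":10,"tz":-0.2,"ax":0,"ay":-0.3,"az":0.2},{"claw":8.5,"tx":-0.2,"ty":12,"tz":-0.2,"ax":0,"ay":-0.3,"az":0.2},{"claw":8.5,"tx":-0.2,"ty":12.7,"tz":-0.2,"ax":0,"ay":-0.3,"az":0.2},{"claw":8.5,"tx":-0.2,"ty":12.7,"tz":-0.2,"ax":0,"ay":-0.3,"az":0.2},{"claw":8.5,"tx":-0.2,"ty":12.7,"tz":-0.2,"ax":0,"ay":-0.3,"az":0.2}]}}

```text
time: 3.78
eef_pos: [0.5467, 0.227, 0.1631]
tcp_rot: [0.314, -0.219, 0.669, -0.637]
contact_force: [0.2, 0.2, 0.4]
opening: 0.995
```

```bash
python3 - <<'E'
from st import *
M=Rt(CR[1],1,-.2);c=hc(*CR)
for n in("wrist","scene"):
    p,d=cams.read_camera(n);cv2.imwrite(f"pics/{n}2.png",p);np.save(f"pics/{n}2.npy",d)
rel(c+M[:,1]*.007,M)
E
```

```text
t 3.78 q [ 0.367 -0.05   2.236 -1.043  0.408  1.165] p [0.5467 0.227  0.1631] f [0.2 0.2 0.4] open 0.995 dq 0.02 fkerr [-0.0064  0.007  -0.0131]
t [0.2  0.14 0.09] a [-0.08  0.16 -0.13] |t| 0.3 |a| 0.2
```

View pics/wrist2.png

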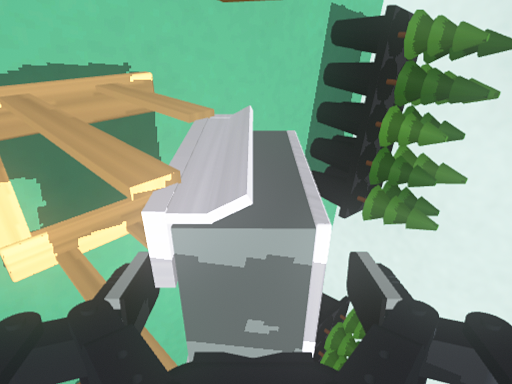

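View pics/scene2.png

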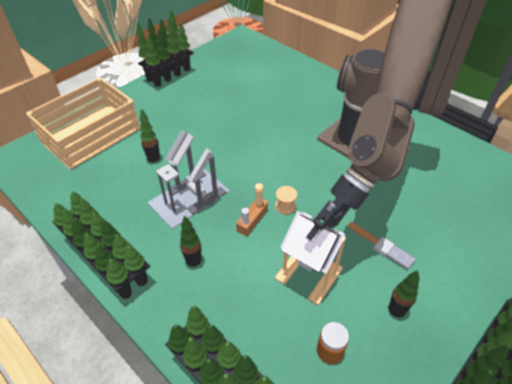

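Emit:
{"api": "play_rows", "payload": {"steps": [{"claw":4.0,"tx":0,"ty":0,"tz":0,"ax":0,"ay":0,"az":0},{"claw":4.0,"tx":0,"ty":0,"tz":0,"ax":0,"ay":0,"az":0},{"claw":4.0,"tx":0,"ty":0,"tz":0,"ax":0,"ay":0,"az":0},{"claw":4.0,"tx":0,"ty":0,"tz":0,"ax":0,"ay":0,"az":0},{"claw":4.0,"tx":0,"ty":0,"tz":0,"ax":0,"ay":0,"az":0},{"claw":4.0,"tx":0,"ty":0,"tz":0,"ax":0,"ay":0,"az":0}], "grip_force": 70}}

```text
time: 4.38
eef_pos: [0.5463, 0.2284, 0.163]
tcp_rot: [0.314, -0.218, 0.668, -0.638]
contact_force: [-3.5, -0.7, 5.8]
opening: 0.522
```

```bash
python3 st.py
```

```text
t 4.38 q [ 0.37  -0.05   2.236 -1.044  0.407  1.167] p [0.5463 0.2284 0.163 ] f [-3.5 -0.7  5.8] open 0.522 dq 0.02 fkerr [-0.0064  0.0069 -0.0131]
```

```bash
python3 - <<'E'
from h import *
D=[([-1.386,.287,1.5779,0,1.2786,-.15],[.2217,-.637,.2302]),([.16,-.69,2.313,-.306,.762,.237],[.4464,.1217,.3577]),([.481,-.359,2.307,-.772,.641,.924],[.4583,.236,.2523]),([.37,-.05,2.236,-1.044,.407,1.167],[.5463,.2284,.163])]
def f(x,q):
    l2,l3,l6,d1,lat,e,lat2=x
    Z=R.from_euler("z",q[0]);B=R.from_euler("y",q[1]+q[2]);W=Z*B*R.from_euler("z",q[3]);F=W*R.from_euler("y",q[4])*R.from_euler("z",q[5])
    return Z.apply(np.array([0,lat,d1])+R.from_euler("y",q[1]).apply([0,0,l2])+B.apply([e,0,l3]))+W.apply([0,lat2,0])+F.apply([0,0,l6])
r=least_squares(lambda x:np.concatenate([f(x,q)-p for q,p in D]),[.416,.574,.22,.22,.05,0,.05])
print(np.round(r.x,4),np.round(r.fun,4))
E
```

```text
[ 4.434e-01  5.724e-01  2.495e-01  2.400e-01  1.011e-01  2.070e-02
 -2.000e-04] [ 0.     -0.     -0.0002 -0.     -0.      0.0004  0.     -0.0003 -0.0001
 -0.0001  0.0002 -0.0001]
```

```bash
cat >> h.py <<'E'
def fk(q):
    Z=R.from_euler("z",q[0]);B=R.from_euler("y",q[1]+q[2]);F=Z*B*R.from_euler("z",q[3])*R.from_euler("y",q[4])*R.from_euler("z",q[5])
    return Z.apply(np.array([0,.1011,.24])+R.from_euler("y",q[1]).apply([0,0,.4434])+B.apply([.0207,0,.5724]))+F.apply([0,0,.2495]),F.as_matrix()@A0
E
python3 - <<'E'
from st import *
c=s["eef_pos"];M=R.from_quat(s["tcp_rot"]).as_matrix()
DK=((.555,-.208),-.05);Md=Rt(DK[1],-1,.2);cd=hc(*DK)
def down(az,sg,tilt=0):
    z=np.array([0,0,-1.]);zz=np.array([np.cos(az),np.sin(az),0]);y=np.cos(tilt)*z+np.sin(tilt)*zz;zz=np.cos(tilt)*zz-np.sin(tilt)*z;zz=zz*sg
    return np.c_[np.cross(y,zz),y,zz]
for h in(.36,.42):
 for x in (.45,.52):
  for tl in (0,.4,.8):
   print(h,x,tl)
   path(s["qpos"],[(c+[0,0,.12],M),(np.array([x,.05,h]),down(.1,1,tl)),(np.array([x,-.03,h]),down(0,1,tl)@R.from_euler("y",-90,degrees=True).as_matrix()),(np.array([x,-.1,h]),down(-.2,-1,tl)),(cd+Md[:,1]*.007+[0,0,.1],Md),(cd+Md[:,1]*.007,Md)])
E
```

```text
t 4.38 q [ 0.37  -0.05   2.236 -1.044  0.407  1.167] p [0.5463 0.2284 0.163 ] f [-3.5 -0.7  5.8] open 0.522 dq 0.02 fkerr [-0.0001  0.0001 -0.0001]
0.36 0.45 0
[ 0.37 -0.22  2.14 -0.67  0.58  0.75] maxstep 0.05
[-0.11 -0.29  1.93 -0.    1.51 -0.21] maxstep 0.17
[-0.29 -0.3   1.93 -0.    1.51 -1.86] maxstep 0.14
  bad 0.67 0.00042484172658567695 [-0.38 -0.28  1.92 -0.01  1.51 -2.84]
  bad 0.75 0.008379022404062818 [-0.35 -0.27  1.91 -0.06  1.5  -2.84]
  bad 0.83 0.026365687021969234 [-0.32 -0.26  1.91 -0.11  1.49 -2.84]
  bad 0.92 0.05425708083057791 [-0.29 -0.26  1.91 -0.17  1.48 -2.84]
  bad 1.0 0.09180502854350492 [-0.26 -0.26  1.92 -0.22  1.46 -2.84]
[-0.26 -0.26  1.92 -0.22  1.46 -2.84] maxstep 0.13
  bad 0.08 0.0016409302563029702 [-0.27 -0.27  1.94 -0.22  1.37 -2.84]
  bad 0.17 0.0065475509107805994 [-0.28 -0.28  1.97 -0.23  1.29 -2.84]
  bad 0.25 0.01466098899573662 [-0.29 -0.28  1.99 -0.23  1.2  -2.84]
  bad 0.33 0.025874846097024194 [-0.3  -0.29  2.02 -0.24  1.1  -2.84]
  bad 0.42 0.040031294704051465 [-0.31 -0.29  2.05 -0.26  1.01 -2.84]
  bad 0.5 0.05691382156716152 [-0.32
[... 26703 characters left out ...]
.16  2.22 -0.47  0.24 -2.84]
  bad 0.33 0.019556273183341175 [-0.42 -0.15  2.22 -0.47  0.24 -2.84]
  bad 0.42 0.030546299348479425 [-0.42 -0.14  2.22 -0.47  0.24 -2.84]
  bad 0.5 0.04396776274601152 [-0.42 -0.12  2.22 -0.47  0.24 -2.84]
  bad 0.58 0.059813775771464094 [-0.42 -0.11  2.22 -0.48  0.24 -2.84]
  bad 0.67 0.07807599245163747 [-0.42 -0.1   2.22 -0.48  0.24 -2.84]
  bad 0.75 0.09874455021897473 [-0.42 -0.08  2.22 -0.48  0.24 -2.84]
  bad 0.83 0.1218080049406768 [-0.42 -0.07  2.22 -0.49  0.24 -2.84]
  bad 0.92 0.14725325857648483 [-0.42 -0.06  2.22 -0.49  0.24 -2.84]
  bad 1.0 0.17506547869678318 [-0.42 -0.04  2.22 -0.5   0.24 -2.84]
[-0.42 -0.04  2.22 -0.5   0.24 -2.84] maxstep 0.01
```

```bash
cat >> h.py <<'E'
def down(az,sg,tilt=0,roll=0):
    z=np.array([0,0,-1.]);zz=np.array([np.cos(az),np.sin(az),0]);y=np.cos(tilt)*z+np.sin(tilt)*zz;zz=np.cos(tilt)*zz-np.sin(tilt)*z;zz=zz*sg
    return np.c_[np.cross(y,zz),y,zz]@R.from_euler("y",roll,degrees=True).as_matrix()
E
python3 - <<'E' | head -40
from st import *
c=s["eef_pos"];M=R.from_quat(s["tcp_rot"]).as_matrix()
DK=((.555,-.208),-.05);Md=Rt(DK[1],-1,.2);cd=hc(*DK)
for h in(.36,):
 for x in (.45,.52):
  for tl in (.4,.8):
   print(h,x,tl)
   path(s["qpos"],[(c+[0,0,.12],M),(np.array([x,.05,h]),down(.1,1,tl)),(np.array([x,-.03,h]),down(0,1,tl,90)),(np.array([x,-.1,h]),down(-.2,-1,tl)),(cd+Md[:,1]*.007+[0,0,.1],Md),(cd+Md[:,1]*.007,Md),(cd-Md[:,1]*.1,Md)])
E
```

```text
t 4.38 q [ 0.37  -0.05   2.236 -1.044  0.407  1.167] p [0.5463 0.2284 0.163 ] f [-3.5 -0.7  5.8] open 0.522 dq 0.02 fkerr [-0.0001  0.0001 -0.0001]
0.36 0.45 0.4
[ 0.37 -0.22  2.14 -0.67  0.58  0.75] maxstep 0.05
[-0.17 -0.55  2.13  0.11  1.17 -0.3 ] maxstep 0.13
[-0.37 -0.55  2.14  0.15  1.19  1.17] maxstep 0.12
[-0.51 -0.53  2.12  0.13  1.17  2.81] maxstep 0.14
[-0.77 -0.13  2.1   0.9   0.89  1.85] maxstep 0.09
[-0.77  0.01  2.17  1.06  0.77  1.61] maxstep 0.02
[-0.93 -0.23  2.24  0.92  0.98  1.7 ] maxstep 0.02
0.36 0.45 0.8
[ 0.37 -0.22  2.14 -0.67  0.58  0.75] maxstep 0.05
[-0.26 -0.8   2.36  0.35  0.84 -0.49] maxstep 0.11
[-0.49 -0.8   2.36  0.45  0.9   0.92] maxstep 0.12
[-0.6  -0.77  2.35  0.38  0.84  2.6 ] maxstep 0.15
[-0.77 -0.13  2.1   0.9   0.89  1.85] maxstep 0.08
[-0.77  0.01  2.17  1.06  0.77  1.61] maxstep 0.02
[-0.93 -0.23  2.24  0.92  0.98  1.7 ] maxstep 0.02
0.36 0.52 0.4
[ 0.37 -0.22  2.14 -0.67  0.58  0.75] maxstep 0.05
[-0.15 -0.36  2.01  0.11  1.11 -0.27] maxstep 0.13
[-0.31 -0.36  2.01  0.13  1.11  1.22] maxstep 0.13
  bad 1.0 0.0004862585351328151 [-0.44 -0.35  2.    0.13  1.1   2.84]
[-0.44 -0.35  2.    0.13  1.1   2.84] maxstep 0.14
[-0.77 -0.13  2.1   0.9   0.89  1.85] maxstep 0.09
[-0.77  0.01  2.17  1.06  0.77  1.61] maxstep 0.02
[-0.93 -0.23  2.24  0.92  0.98  1.7 ] maxstep 0.02
0.36 0.52 0.8
[ 0.37 -0.22  2.14 -0.67  0.58  0.75] maxstep 0.05
[-0.21 -0.57  2.24  0.33  0.72 -0.47] maxstep 0.11
[-0.39 -0.57  2.25  0.41  0.75  0.99] maxstep 0.12
[-0.48 -0.55  2.23  0.31  0.7   2.71] maxstep 0.15
[-0.77 -0.13  2.1   0.9   0.89  1.85] maxstep 0.1
[-0.77  0.01  2.17  1.06  0.77  1.61] maxstep 0.02
[-0.93 -0.23  2.24  0.92  0.98  1.7 ] maxstep 0.02
```

```bash
python3 - <<'E' | head -40
from st import *
c=s["eef_pos"];M=R.from_quat(s["tcp_rot"]).as_matrix()
DK=((.555,-.208),-.05);Md=Rt(DK[1],-1,.2);cd=hc(*DK)
for x,y,h,tl,az in((.47,.03,.38,.6,0),(.47,.0,.38,.7,-.2)):
   Mm=down(az,1,tl,90);pm=np.array([x,y,h])
   path(s["qpos"],[(c+[0,0,.12],M),(pm,Mm),(cd+Md[:,1]*.007+[0,0,.13],Md),(cd+Md[:,1]*.007,Md)])
rel(c+[0,0,.12],M);rel(pm,Mm)
E
```

```text
t 4.38 q [ 0.37  -0.05   2.236 -1.044  0.407  1.167] p [0.5463 0.2284 0.163 ] f [-3.5 -0.7  5.8] open 0.522 dq 0.02 fkerr [-0.0001  0.0001 -0.0001]
[ 0.37 -0.22  2.14 -0.67  0.58  0.75] maxstep 0.05
[-0.22 -0.62  2.18  0.15  1.    1.31] maxstep 0.07
[-0.77 -0.16  2.08  0.86  0.93  1.91] maxstep 0.08
[-0.77  0.01  2.17  1.06  0.77  1.61] maxstep 0.03
[ 0.37 -0.22  2.14 -0.67  0.58  0.75] maxstep 0.05
[-0.23 -0.67  2.23  0.02  0.88  1.54] maxstep 0.09
[-0.77 -0.16  2.08  0.86  0.93  1.91] maxstep 0.09
[-0.77  0.01  2.17  1.06  0.77  1.61] maxstep 0.03
t [ 1.69 -8.31  8.49] a [0. 0. 0.] |t| 12.0 |a| 0.0
t [ 25.58 -18.43   7.53] a [ -3.26 104.28  -7.06] |t| 32.4 |a| 104.6
```

Emit:
{"api": "play_rows", "payload": {"steps": [{"claw":4.0,"tx":0.14,"ty":-0.7,"tz":0.71,"ax":0,"ay":0,"az":0},{"claw":4.0,"tx":0.35,"ty":-1.7,"tz":1.75,"ax":0,"ay":0,"az":0},{"claw":4.0,"tx":0.6,"ty":-3,"tz":3.1,"ax":0,"ay":0,"az":0},{"claw":4.0,"tx":0.9,"ty":-4.5,"tz":4.6,"ax":0,"ay":0,"az":0},{"claw":4.0,"tx":1.2,"ty":-6,"tz":6.1,"ax":0,"ay":0,"az":0},{"claw":4.0,"tx":1.5,"ty":-7.4,"tz":7.5,"ax":0,"ay":0,"az":0},{"claw":4.0,"tx":1.7,"ty":-8.3,"tz":8.5,"ax":0,"ay":0,"az":0},{"claw":4.0,"tx":1.7,"ty":-8.3,"tz":8.5,"ax":0,"ay":0,"az":0},{"claw":4.0,"tx":1.7,"ty":-8.3,"tz":8.5,"ax":0,"ay":0,"az":0}]}}

```text
time: 5.13
eef_pos: [0.5455, 0.2277, 0.2802]
tcp_rot: [0.316, -0.22, 0.668, -0.637]
contact_force: [0.8, -0.1, -3.8]
opening: 0.516
```

```bash
python3 - <<'E'
from st import *
from fit import fit,hop
for n in("wrist","scene","top"):
    p,d=cams.read_camera(n);cv2.imwrite(f"pics/{n}3.png",p);np.save(f"pics/{n}3.npy",d)
DK=((.555,-.208),-.05)
Mm=down(-.2,1,.7,90);rel([.47,0,.38],Mm)
E
```

```text
t 5.13 q [ 0.369 -0.218  2.146 -0.671  0.583  0.747] p [0.5455 0.2277 0.2802] f [ 0.8 -0.1 -3.8] open 0.516 dq 0.04 fkerr [-0.0001  0.0001 -0.0001]
t [ 23.87 -10.35  -0.61] a [ -3.03 104.4   -6.58] |t| 26.0 |a| 104.6
```

View pics/wrist3.png

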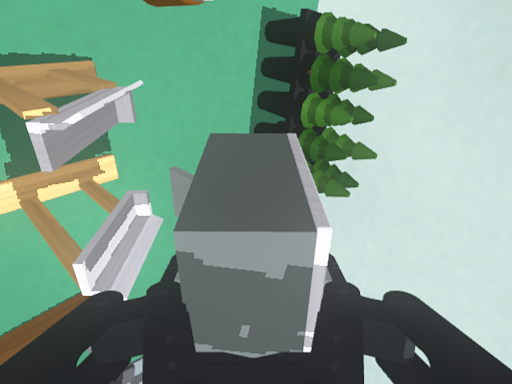

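View pics/scene3.png

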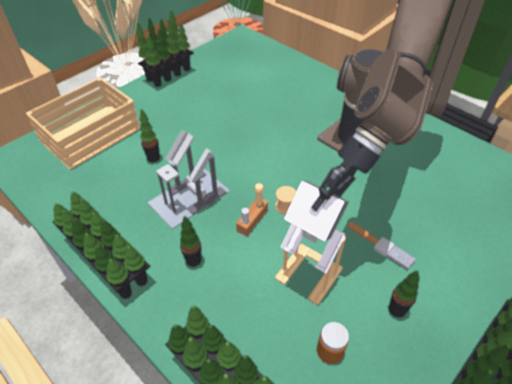

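```bash
cat > meas.py <<'E'
from fit import *
def hopfit(clouds_tool,x0,sg=1):
    # params: cx,cy,cz,psi(rot about tool z), hopper x axis = tool y rotated by psi
    P=np.concatenate(clouds_tool);P=P[np.isfinite(P).all(1)]
    x=np.array(x0,float)
    def f(x,P):
        Rz=R.from_euler("z",x[3]).as_matrix()
        return box(P,x[:3],np.array([.05,.045,.0225]),Rz)
    P=P[np.abs(f(x,P))<.03]
    for t in np.linspace(.02,.004,8):
        m=np.abs(f(x,P))<t
        x=least_squares(lambda x:f(x,P[m]),x,loss="soft_l1",f_scale=.0015).x
    return x,m.sum(),np.sqrt(np.mean(f(x,P[m])**2))
def totool(P,s): return (P-s["eef_pos"])@R.from_quat(s["tcp_rot"]).as_matrix()
E
python3 - <<'E'
from meas import *
s=ctrl.get_state()
C={n:cloud(n,np.load(f"pics/{n}3.npy"),(s["eef_pos"],s["tcp_rot"])).reshape(-1,3) for n in("wrist","scene","top")}
T={n:totool(C[n],s) for n in C}
# exclude gripper: |z|<.0235 only
for n in T: T[n]=T[n][np.abs(T[n][:,2])<.026]
for k in(["wrist"],["scene"],["top"],["scene","top"],["wrist","scene","top"]):
    for sgn in (1,): 
        x,m,r=hopfit([T[n] for n in k],[0,-.007,0,.2*sgn]);print(k,np.round(x,4),m,np.round(r,4))
E
```

```text
['wrist'] [ 0.0013 -0.0061 -0.0009  0.1947] 29311 0.0006
['scene'] [ 0.0033 -0.0056  0.0013  0.1938] 1842 0.0012
['top'] [ 0.0019 -0.0059  0.0008  0.1868] 1015 0.0012
['scene', 'top'] [ 0.0028 -0.0057  0.0012  0.1905] 2857 0.0013
['wrist', 'scene', 'top'] [ 0.0013 -0.006   0.0008  0.1944] 32179 0.0007
```

Emit:
{"api": "play_rows", "payload": {"steps": [{"claw":4.0,"tx":1,"ty":-2.5,"tz":2,"ax":0,"ay":2,"az":0},{"claw":4.0,"tx":2.5,"ty":-5,"tz":4,"ax":-0.2,"ay":7,"az":-0.4},{"claw":4.0,"tx":4.5,"ty":-6.5,"tz":5,"ax":-0.4,"ay":14,"az":-0.8},{"claw":4.0,"tx":7,"ty":-7.5,"tz":5,"ax":-0.6,"ay":21,"az":-1.3},{"claw":4.0,"tx":9.5,"ty":-8,"tz":4.5,"ax":-0.8,"ay":28,"az":-1.7},{"claw":4.0,"tx":12,"ty":-8.5,"tz":4,"ax":-1,"ay":35,"az":-2.2},{"claw":4.0,"tx":14.5,"ty":-9,"tz":3,"ax":-1.2,"ay":42,"az":-2.6},{"claw":4.0,"tx":17,"ty":-9.5,"tz":2,"ax":-1.4,"ay":49,"az":-3.1},{"claw":4.0,"tx":19.5,"ty":-10,"tz":1,"ax":-1.6,"ay":56,"az":-3.5},{"claw":4.0,"tx":22,"ty":-10.3,"tz":0,"ax":-1.8,"ay":63,"az":-4},{"claw":4.0,"tx":23.5,"ty":-10.3,"tz":-0.6,"ax":-2,"ay":70,"az":-4.4},{"claw":4.0,"tx":23.9,"ty":-10.3,"tz":-0.6,"ax":-2.2,"ay":77,"az":-4.9}]}}

```text
time: 6.28
eef_pos: [0.4698, -0.0025, 0.3792]
tcp_rot: [-0.15, -0.569, 0.74, -0.325]
contact_force: [-0.1, 0.2, -3.8]
opening: 0.516
```

```bash
cat >> h.py <<'E'
HT=(np.array([.002,-.006,0.]),.194)
def dock_tool(o,yaw,off=(0,0,0),HT=None):
    c,psi=HT or globals()["HT"]
    Z=R.from_euler("z",yaw);d=Z.apply([.70711,0,-.70711]);n=Z.apply([.70711,0,.70711])
    Rwh=np.c_[d,np.cross(-n,d),-n]
    xh=np.array([-np.sin(psi),np.cos(psi),0]);Rth=np.c_[xh,np.cross([0,0,1],xh),[0,0,1]]
    Rwt=Rwh@Rth.T
    return hc(o,yaw)+np.array(off)-Rwt@c,Rwt
E
python3 - <<'E'
from st import *
DK=((.555,-.208),-.05)
p,M=dock_tool(*DK,off=(0,0,.15));print(p,M.round(2))
path(s["qpos"],[(p,M),(p-[0,0,.15],M)])
rel(p,M)
E
```

```text
t 6.28 q [-0.227 -0.686  2.253  0.012  0.843  1.074] p [ 0.4698 -0.0025  0.3792] f [-0.1  0.2 -3.8] open 0.516 dq 1.35 fkerr [-0.0002  0.0002 -0.0002]
[ 0.5753699  -0.20982613  0.31356429] [[-0.09  0.7  -0.71]
 [ 0.99  0.16  0.04]
 [ 0.14 -0.69 -0.71]]
[-0.77 -0.18  2.05  0.84  0.95  1.94] maxstep 0.09
[-0.77  0.01  2.17  1.06  0.77  1.61] maxstep 0.03
t [ 2.48 14.71 19.02] a [-19.02 109.31  -8.24] |t| 24.2 |a| 111.3
```

```bash
python3 - <<'E'
from h import *
for n,b,k in(("top",(290,130,360,215),8),("scene",(140,120,240,230),7)):
    p=cv2.imread(f"pics/{n}0.png")[b[1]:b[3],b[0]:b[2]]
    cv2.imwrite(f"pics/{n}dz.png",cv2.resize(p,None,fx=7 if n=="top" else 5.4,fy=7 if n=="top" else 5.4,interpolation=cv2.INTER_LANCZOS4))
def ray(n,u,v,z):
    m=cams.camera_model(n);K=m["intrinsics"];Rm=cv2.Rodrigues(m["rvec"])[0]
    d=Rm.T@np.linalg.solve(K,[u,v,1]);o=-Rm.T@m["tvec"];return o+d*(z-o[2])/d[2]
print(ray("top",326.5,150,.1465),ray("scene",167.4,172.4,.1465))
E
```

```text
[ 0.62319833 -0.2144646   0.1465    ] [ 0.62477681 -0.21190968  0.1465    ]
```

View pics/topdz.png

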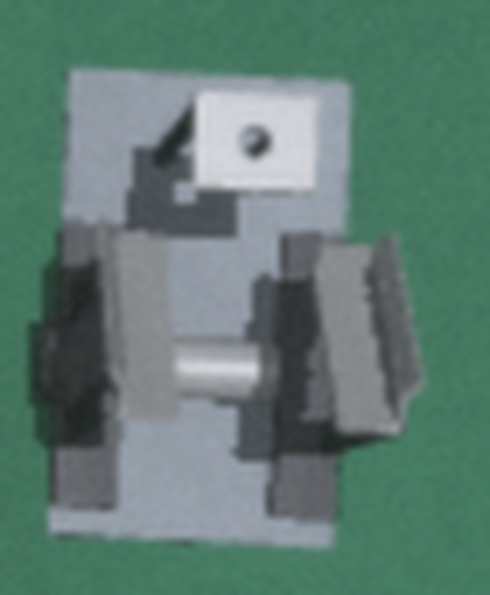

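View pics/scenedz.png

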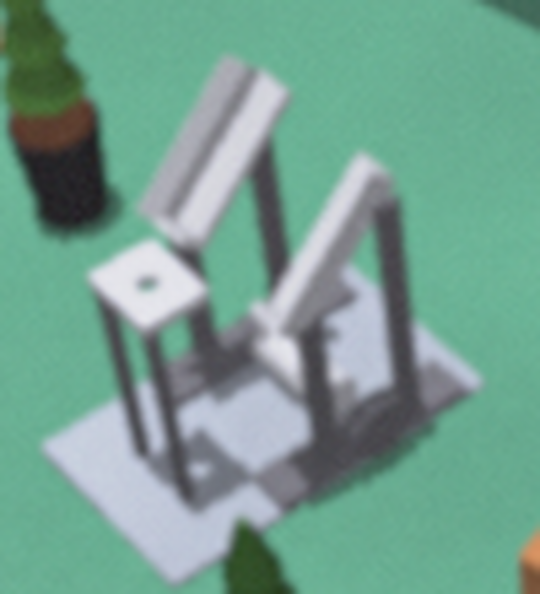

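```bash
python3 - <<'E'
from h import *
def ray(n,u,v,z):
    m=cams.camera_model(n);K=m["intrinsics"];Rm=cv2.Rodrigues(m["rvec"])[0]
    d=Rm.T@np.linalg.solve(K,[u,v,1]);o=-Rm.T@m["tvec"];return (o+d*(z-o[2])/d[2])[:2]
t=lambda x,y,z=.005:ray("top",290-.43+x/7,130-.43+y/7,z)
s=lambda x,y,z=.005:ray("scene",140-.4+x/5.4,120-.4+y/5.4,z)
TL,BL,TR,BR=t(70,68),t(48,535),t(351,80),t(333,546)
ang=lambda a:np.arctan2(a[1],a[0])
print("top",TL,BL,TR,BR,"yaw",ang(TL-BL),ang(TR-BR),ang(TL-TR)-np.pi/2,ang(BL-BR)-np.pi/2)
a,b,c=s(42,442),s(175,583),s(482,382)
print("scene",a,b,c,ang(b-a)-np.pi/2,ang(b-c))
print("hole",t(254,141,.1465),s(148,283,.1465))
pc=[t(*q,.1465) for q in((197,92),(318,98),(315,188),(196,186))];print("plate",np.mean(pc,0),ang(pc[0]-pc[1])-np.pi/2,np.linalg.norm(pc[0]-pc[1]))
pc=[s(*q,.1465) for q in((88,276),(151,240),(210,289),(150,333))];print("plate",np.mean(pc,0),ang(pc[3]-pc[0]),ang(pc[2]-pc[1]),ang(pc[3]-pc[2])-np.pi/2,np.linalg.norm(pc[3]-pc[0]),np.linalg.norm(pc[3]-pc[2]))
E
```

```text
top [ 0.68245847 -0.15237242] [ 0.46751349 -0.13680332] [ 0.67440791 -0.28147311] [ 0.46022691 -0.26621393] yaw -0.07230665919936419 -0.0711241052144923 -0.062278076911221 -0.05624649676802518
scene [ 0.67233809 -0.28350382] [ 0.68279972 -0.15274175] [ 0.47105123 -0.13841516] -0.07983501197229459 -0.06755558298635417
hole [ 0.62407055 -0.21263215] [ 0.62458328 -0.21387838]
plate [ 0.62407427 -0.21365762] -0.06915955915523986 0.04995399126452365
plate [ 0.6244696  -0.21266486] 1.5160991816595577 1.5437435687845165 -1.5197767111818983 0.0544304138060723 0.04032828039942294
```

```bash
python3 - <<'E'
from h import *
def prof(P,o,yaw):
    P=P[np.isfinite(P).all(1)];q=P-[o[0],o[1],0.152];q=R.from_euler("z",-yaw).apply(q)
    s=(q[:,0]-q[:,2])*.7071;n=(q[:,0]+q[:,2])*.7071
    m=(np.abs(s)<.04)&(np.abs(n)<.035)
    for a in np.arange(-.07,.07,.005):
        k=m&(q[:,1]>=a)&(q[:,1]<a+.005)
        if k.sum()>3: print(round(a*1000+2.5,1),k.sum(),np.round(np.percentile(n[k],[10,50,90])*1000,1))
for n in("top","scene"):
    print(n,"dock");prof(cloud(n,np.load(f"pics/{n}0.npy")).reshape(-1,3),(.5417,-.2077),-.068)
    print(n,"cradle");prof(cloud(n,np.load(f"pics/{n}3.npy")).reshape(-1,3),(.527,.224),.15)
E
```

```text
top dock
-62.5 7 [19.3 21.  21.9]
-57.5 49 [14.4 19.6 23.1]
-52.5 57 [-0.6  6.5 14.4]
-47.5 31 [-1.7  0.4  2.2]
-42.5 32 [-2.3  0.5  2.6]
-37.5 26 [-1.8  0.2  1.6]
-32.5 38 [-3.5 -0.2  2.8]
32.5 21 [-0.9  0.1  1.8]
37.5 30 [-2.2  0.4  2.8]
42.5 29 [-0.6  0.6  2.1]
47.5 33 [-1.5  0.5  2.1]
52.5 19 [-1.3  0.7 12.6]
57.5 31 [-4.4 16.7 21. ]
62.5 29 [-28.1  20.6  23.4]
top cradle
-62.5 21 [-5.9 21.1 22.7]
-57.5 39 [-22.5  -0.2  21.4]
-52.5 17 [ 0.1  8.9 13.7]
-47.5 26 [-2.5 -0.3  3.1]
-42.5 31 [-1.6  0.1  2.7]
-37.5 34 [-1.6  0.2  1.7]
-32.5 17 [-2.2 -0.8  2.6]
scene dock
-62.5 24 [17.3 21.7 23.3]
-57.5 113 [ 2.  15.2 22.3]
-52.5 92 [ 0.1  9.1 17.8]
-47.5 39 [-0.1  1.3  3.1]
-42.5 37 [-1.1  1.2  3.5]
-37.5 40 [-1.2  1.2  3. ]
-32.5 52 [-4.9 -0.   3.1]
-27.5 6 [-0.4  1.9  4.9]
32.5 34 [-2.   1.6  3.1]
37.5 36 [-1.3  0.8  2.8]
42.5 10 [1.5 2.9 4.9]
52.5 28 [-4.3  2.9  8.6]
57.5 158 [-24.6   2.6  17.8]
62.5 46 [-20.3  20.2  24.7]
scene cradle
-62.5 30 [18.  20.8 23.8]
-57.5 69 [12.4 17.2 21.1]
-52.5 74 [-1.4  1.9 12.2]
-47.5 39 [-1.8 -0.1  2. ]
-42.5 43 [-1.3  0.6  3.6]
-37.5 36 [-2.3  0.3  2.2]
-32.5 30 [-6.1 -0.2  1.5]
32.5 60 [-3.  -0.4  1.5]
37.5 74 [-2.   0.2  2.2]
42.5 70 [-1.7  0.1  2.2]
47.5 75 [-2.7 -0.1  2.7]
52.5 26 [10.  13.2 15.2]
57.5 106 [-26.9  17.4  21.5]
62.5 27 [ 8.4 21.6 23.1]
```

```bash
cat >> h.py <<'E'
DK=((.5425,-.2077),-.068)
E
python3 - <<'E'
from st import *
p,M=dock_tool(*DK,off=(0,0,.15));print(p)
path(s["qpos"],[(p,M),(p-[0,0,.15],M),(p-[0,0,.15]-M[:,1]*.11,M)])
rel(p,M)
s0=s
# per-row targets
T=R.from_quat(s["tcp_rot"]).as_matrix();S=Slerp([0,1],R.from_matrix([T,M]))
E
```

```text
t 6.28 q [-0.227 -0.686  2.253  0.012  0.843  1.074] p [ 0.4698 -0.0025  0.3792] f [-0.1  0.2 -3.8] open 0.516 dq 1.35 fkerr [-0.0002  0.0002 -0.0002]
[ 0.56283373 -0.20989247  0.31356429]
[-0.79 -0.21  2.08  0.83  0.95  1.95] maxstep 0.09
[-0.79 -0.02  2.2   1.06  0.76  1.61] maxstep 0.03
[-0.96 -0.28  2.27  0.91  0.99  1.71] maxstep 0.02
t [ 3.42 13.89 18.84] a [-18.41 110.14  -7.76] |t| 23.7 |a| 111.9
```

Emit:
{"api": "play_rows", "payload": {"steps": [{"claw":4.0,"tx":0.2,"ty":0.9,"tz":1.2,"ax":-1.1,"ay":6.8,"az":-0.5},{"claw":4.0,"tx":0.4,"ty":1.8,"tz":2.4,"ax":-2.3,"ay":13.6,"az":-1},{"claw":4.0,"tx":0.7,"ty":2.8,"tz":3.8,"ax":-3.4,"ay":20.4,"az":-1.4},{"claw":4.0,"tx":1,"ty":4,"tz":5.5,"ax":-4.6,"ay":27.2,"az":-1.9},{"claw":4.0,"tx":1.3,"ty":5.2,"tz":7.1,"ax":-5.7,"ay":34,"az":-2.4},{"claw":4.0,"tx":1.6,"ty":6.4,"tz":8.7,"ax":-6.8,"ay":40.8,"az":-2.9},{"claw":4.0,"tx":1.9,"ty":7.6,"tz":10.3,"ax":-8,"ay":47.6,"az":-3.4},{"claw":4.0,"tx":2.2,"ty":8.8,"tz":11.9,"ax":-9.1,"ay":54.4,"az":-3.8},{"claw":4.0,"tx":2.5,"ty":10,"tz":13.5,"ax":-10.2,"ay":61.2,"az":-4.3},{"claw":4.0,"tx":2.8,"ty":11.2,"tz":15.1,"ax":-11.4,"ay":68,"az":-4.8},{"claw":4.0,"tx":3,"ty":12.3,"tz":16.7,"ax":-12.5,"ay":74.8,"az":-5.3},{"claw":4.0,"tx":3.2,"ty":13,"tz":17.6,"ax":-13.6,"ay":81.6,"az":-5.8}]}}

```text
time: 7.28
eef_pos: [0.5599, -0.1952, 0.3186]
tcp_rot: [0.532, 0.727, -0.41, -0.144]
contact_force: [-0.2, -0.0, -3.2]
opening: 0.518
```

```bash
python3 - <<'E'
from st import *
p,M=dock_tool(*DK,off=(0,0,.15))
rel(p,M)
E
```

```text
t 7.28 q [-0.73  -0.243  2.07   0.689  0.929  1.6  ] p [ 0.5599 -0.1952  0.3186] f [-0.2 -0.  -3.2] open 0.518 dq 0.87 fkerr [ 0.0001  0.0003 -0.0001]
t [-1.31  0.43  0.77] a [-4.81 28.62 -1.84] |t| 1.6 |a| 29.1
```

Emit:
{"api": "play_rows", "payload": {"steps": [{"claw":4.0,"tx":-0.3,"ty":0.1,"tz":0.2,"ax":-1.1,"ay":6.7,"az":-0.4},{"claw":4.0,"tx":-0.6,"ty":0.2,"tz":0.4,"ax":-2.3,"ay":13.4,"az":-0.9},{"claw":4.0,"tx":-0.9,"ty":0.3,"tz":0.6,"ax":-3.4,"ay":20,"az":-1.3},{"claw":4.0,"tx":-1.3,"ty":0.4,"tz":0.8,"ax":-4.6,"ay":26.8,"az":-1.8},{"claw":4.0,"tx":-1.3,"ty":0.4,"tz":0.8,"ax":-4.6,"ay":27.2,"az":-1.8},{"claw":4.0,"tx":-1.3,"ty":0.4,"tz":0.8,"ax":-4.6,"ay":27.2,"az":-1.8},{"claw":4.0,"tx":-1.3,"ty":0.4,"tz":0.8,"ax":-4.6,"ay":27.2,"az":-1.8}]}}

```text
time: 7.87
eef_pos: [0.5626, -0.2079, 0.3158]
tcp_rot: [0.606, 0.698, -0.244, -0.292]
contact_force: [-0.1, 0.4, -4.0]
opening: 0.517
```

```bash
python3 - <<'E'
from st import *
from meas import *
p,M=dock_tool(*DK,off=(0,0,.15))
rel(p,M)
C={}
for n in("wrist","scene"):
    im,d=cams.read_camera(n);cv2.imwrite(f"pics/{n}4.png",im);np.save(f"pics/{n}4.npy",d)
    t=totool(cloud(n,d,(s["eef_pos"],s["tcp_rot"])).reshape(-1,3),s);C[n]=t[np.abs(t[:,2])<.026]
    print(n,[np.round(a,4) for a in hopfit([C[n]],[.002,-.006,0,.194])])
E
```

```text
t 7.87 q [-0.785 -0.219  2.08   0.826  0.955  1.926] p [ 0.5626 -0.2079  0.3158] f [-0.1  0.4 -4. ] open 0.517 dq 0.01 fkerr [ 0.0001  0.0003 -0.0001]
t [-0.23  0.14  0.15] a [-0.13  1.97  0.02] |t| 0.3 |a| 2.0
wrist [array([ 0.0017, -0.0061, -0.0022,  0.1942]), np.int64(29193), np.float64(0.0006)]
scene [array([ 0.0002, -0.0062, -0.0021,  0.1983]), np.int64(1141), np.float64(0.0011)]
```

View pics/wrist4.png

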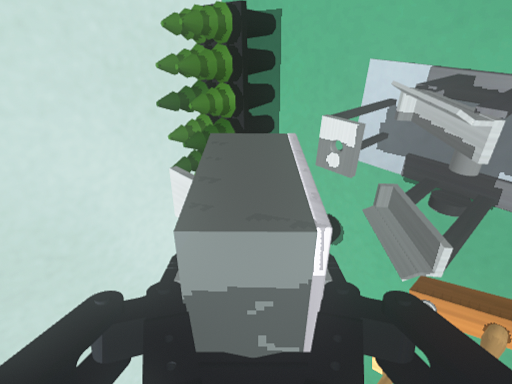

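View pics/scene4.png

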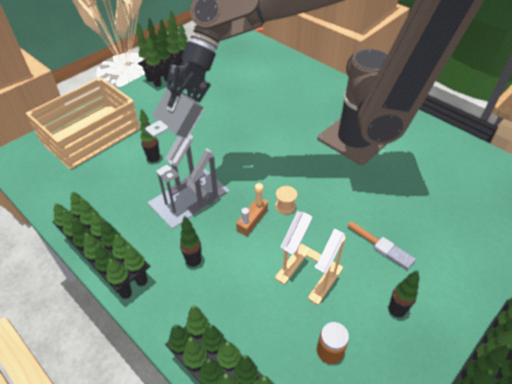

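```bash
python3 - <<'E'
from h import *
s=ctrl.get_state();d=np.load("pics/wrist4.npy")
P=cloud("wrist",d,(s["eef_pos"],s["tcp_rot"]))
im=cv2.imread("pics/wrist4.png")
cv2.imwrite("pics/w4z.png",cv2.resize(im[50:290,300:512],None,fx=2.5,fy=2.5,interpolation=cv2.INTER_CUBIC))
Q=P.reshape(-1,3);Q=Q[np.isfinite(Q).all(1)]
k=(np.abs(Q[:,2]-.1465)<.005)&(np.hypot(Q[:,0]-.6243,Q[:,1]+.2133)<.045);q=Q[k]
q2=R.from_euler("z",.068).apply(q-[.6243,-.2133,0]);print(k.sum(),q2.mean(0),np.percentile(q2,[2,98],axis=0))
o=DK[0];qq=R.from_euler("z",-DK[1]).apply(Q-[o[0],o[1],.152]);ss=(qq[:,0]-qq[:,2])*.7071;n=(qq[:,0]+qq[:,2])*.7071
for a in np.arange(-.06,.06,.006):
    k=(np.abs(ss)<.04)&(np.abs(n)<.03)&(qq[:,1]>a)&(qq[:,1]<a+.006)
    if k.sum()>5: print(round(a*1e3+3),k.sum(),np.round(np.percentile(n[k],[10,50,90])*1e3,1))
E
```

```text
2196 [-0.00231801 -0.00122578  0.14802265] [[-0.02025034 -0.02428855  0.14261657]
 [ 0.01908751  0.02445515  0.14974276]]
-57 1230 [-17.5  -1.1  22.4]
-51 79 [ 0.5 12.7 14.2]
-45 595 [0.  0.6 1.1]
-39 579 [0.1 0.6 1.1]
-33 548 [0.1 0.6 1.1]
-27 11 [-0.6 -0.1  0.4]
33 625 [-4.1 -0.2  1.1]
39 374 [0.4 0.8 1.4]
45 352 [0.4 0.8 1.3]
51 456 [0.5 1.  9.5]
57 1646 [ 2.4 13.7 20.7]
```

View pics/w4z.png

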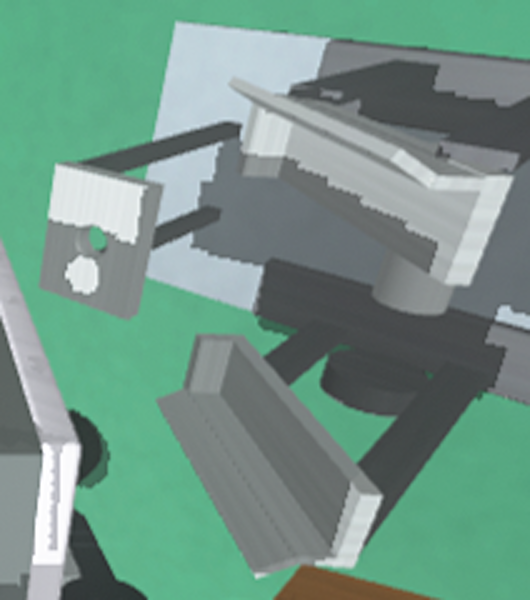

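```bash
sed -i 's/^HT=.*/HT=(np.array([.0017,-.0061,-.0005]),.194)/' h.py; python3 - <<'E'
from st import *
for o in(.15,.02,.004,0):
    p,M=dock_tool(*DK,off=(0,0,o));rel(p,M)
E
```

```text
t 7.97 q [-0.785 -0.22   2.079  0.827  0.955  1.926] p [ 0.5629 -0.2077  0.3168] f [ 0.3  0.  -4.2] open 0.52 dq 0.01 fkerr [ 0.0001  0.0003 -0.0001]
t [-0.22  0.2   0.28] a [-0.04  1.97  0.02] |t| 0.4 |a| 2.0
t [-1.68  9.22  9.52] a [-0.04  1.97  0.02] |t| 13.4 |a| 2.0
t [-1.86 10.33 10.66] a [-0.04  1.97  0.02] |t| 15.0 |a| 2.0
t [-1.9  10.61 10.95] a [-0.04  1.97  0.02] |t| 15.4 |a| 2.0
```

Emit:
{"api": "play_rows", "payload": {"steps": [{"claw":4.0,"tx":-0.3,"ty":0.5,"tz":0.6,"ax":0,"ay":1.0,"az":0},{"claw":4.0,"tx":-0.5,"ty":1.7,"tz":1.8,"ax":0,"ay":2,"az":0},{"claw":4.0,"tx":-0.7,"ty":3.2,"tz":3.3,"ax":0,"ay":2,"az":0},{"claw":4.0,"tx":-0.9,"ty":4.7,"tz":4.8,"ax":0,"ay":2,"az":0},{"claw":4.0,"tx":-1.1,"ty":6.2,"tz":6.4,"ax":0,"ay":2,"az":0},{"claw":4.0,"tx":-1.4,"ty":7.7,"tz":7.9,"ax":0,"ay":2,"az":0},{"claw":4.0,"tx":-1.6,"ty":8.7,"tz":9,"ax":0,"ay":2,"az":0},{"claw":4.0,"tx":-1.7,"ty":9.2,"tz":9.5,"ax":0,"ay":2,"az":0},{"claw":4.0,"tx":-1.7,"ty":9.2,"tz":9.5,"ax":0,"ay":2,"az":0},{"claw":4.0,"tx":-1.7,"ty":9.2,"tz":9.5,"ax":0,"ay":2,"az":0}]}}

```text
time: 8.8
eef_pos: [0.5626, -0.2098, 0.1831]
tcp_rot: [0.611, 0.693, -0.232, -0.305]
contact_force: [-0.6, -0.3, -2.9]
opening: 0.52
```

```bash
python3 - <<'E'
from st import *
for o in(.02,.004,0):
    p,M=dock_tool(*DK,off=(0,0,o));rel(p,M)
for n in("wrist","scene"):
    im,d=cams.read_camera(n);cv2.imwrite(f"pics/{n}5.png",im);np.save(f"pics/{n}5.npy",d)
E
```

```text
t 8.8 q [-0.789 -0.053  2.194  1.019  0.787  1.667] p [ 0.5626 -0.2098  0.1831] f [-0.6 -0.3 -2.9] open 0.52 dq 0.03 fkerr [ 0.0002  0.0003 -0.0001]
t [ 0.03 -0.01  0.  ] a [-0.02 -0.21  0.03] |t| 0.0 |a| 0.2
t [-0.19  1.1   1.13] a [-0.02 -0.21  0.03] |t| 1.6 |a| 0.2
t [-0.25  1.38  1.41] a [-0.02 -0.21  0.03] |t| 2.0 |a| 0.2
```

View pics/wrist5.png

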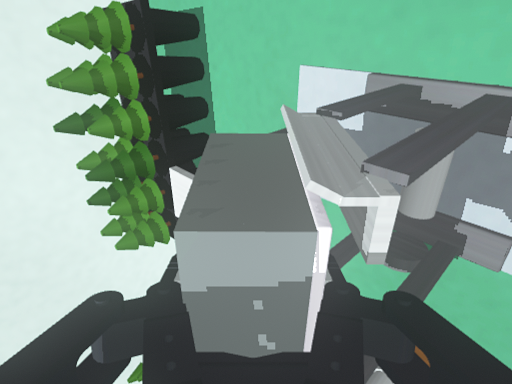

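Emit:
{"api": "play_rows", "payload": {"steps": [{"claw":4.0,"tx":0,"ty":0.3,"tz":0.3,"ax":0,"ay":-0.2,"az":0},{"claw":4.0,"tx":-0.1,"ty":0.6,"tz":0.6,"ax":0,"ay":-0.2,"az":0},{"claw":4.0,"tx":-0.15,"ty":0.9,"tz":0.9,"ax":0,"ay":-0.2,"az":0},{"claw":4.0,"tx":-0.2,"ty":1.1,"tz":1.13,"ax":0,"ay":-0.2,"az":0},{"claw":4.0,"tx":-0.2,"ty":1.25,"tz":1.25,"ax":0,"ay":-0.2,"az":0},{"claw":4.0,"tx":-0.2,"ty":1.25,"tz":1.25,"ax":0,"ay":-0.2,"az":0},{"claw":4.0,"tx":-0.2,"ty":1.25,"tz":1.25,"ax":0,"ay":-0.2,"az":0}]}}

```text
time: 9.48
eef_pos: [0.5625, -0.2095, 0.1667]
tcp_rot: [0.61, 0.694, -0.233, -0.303]
contact_force: [-12.2, 1.2, 5.9]
opening: 0.516
```

```bash
python3 - <<'E'
from st import *
for o in(.0,):
    p,M=dock_tool(*DK,off=(0,0,o));rel(p,M)
print(R.from_quat(s["tcp_rot"]).as_matrix().T@s["contact_force"])
E
```

```text
t 9.48 q [-0.789 -0.026  2.204  1.052  0.769  1.616] p [ 0.5625 -0.2095  0.1667] f [-12.2   1.2   5.9] open 0.516 dq 0.0 fkerr [ 0.0002  0.0003 -0.0001]
t [-0.05  0.25  0.25] a [0.03 0.08 0.06] |t| 0.4 |a| 0.1
[  2.82030418 -12.58065194   4.49584049]
```

```bash
python3 - <<'E'
from st import *
from meas import *
for n in("wrist","scene","top"):
    im,d=cams.read_camera(n);cv2.imwrite(f"pics/{n}6.png",im);np.save(f"pics/{n}6.npy",d)
    t=totool(cloud(n,d,(s["eef_pos"],s["tcp_rot"])).reshape(-1,3),s);t=t[np.abs(t[:,2])<.026]
    print(n,[np.round(a,4) for a in hopfit([t],[.0017,-.006,0,.194])])
    if n!="wrist":
        b=(140,120,240,230) if n=="scene" else(290,130,360,215)
        cv2.imwrite(f"pics/{n}6z.png",cv2.resize(im[b[1]:b[3],b[0]:b[2]],None,fx=5.4,fy=5.4,interpolation=cv2.INTER_LANCZOS4))
E
```

```text
t 9.48 q [-0.789 -0.026  2.204  1.052  0.769  1.616] p [ 0.5625 -0.2095  0.1667] f [-12.2   1.2   5.9] open 0.516 dq 0.0 fkerr [ 0.0002  0.0003 -0.0001]
wrist [array([-0.0042, -0.0072,  0.0023,  0.1952]), np.int64(26509), np.float64(0.0012)]
scene [array([-1.00e-04, -6.00e-03, -1.60e-03,  1.97e-01]), np.int64(942), np.float64(0.0013)]
top [array([ 0.0014, -0.0061, -0.0012,  0.1948]), np.int64(859), np.float64(0.0014)]
```

View pics/wrist6.png

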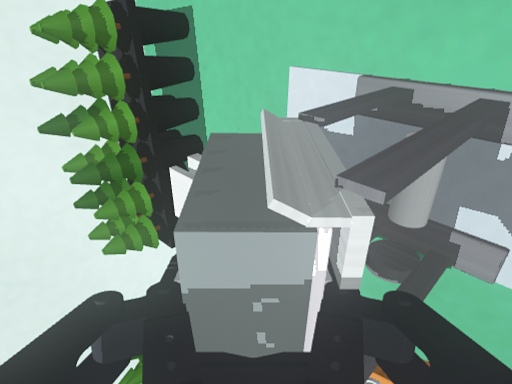

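View pics/scene6z.png

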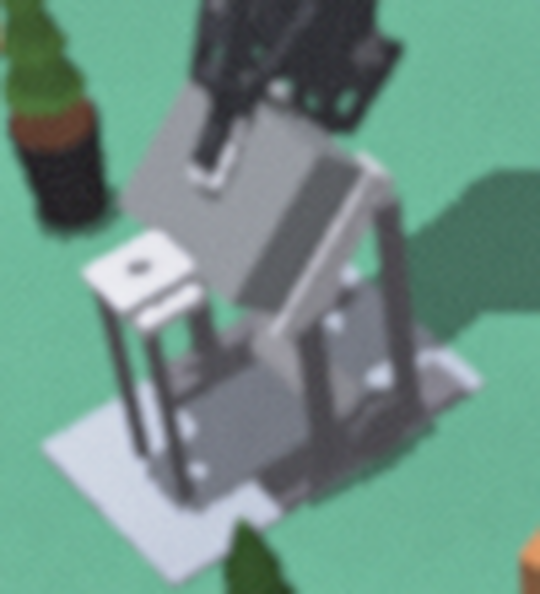

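View pics/top6z.png

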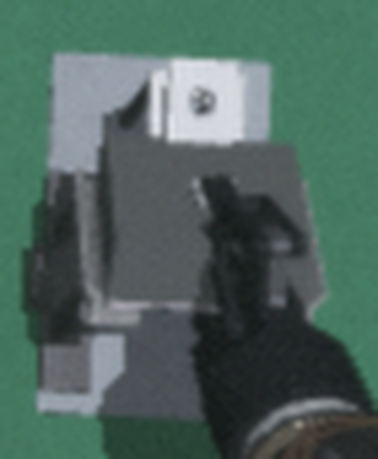

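```bash
python3 - <<'E'
from h import *
def ray(n,u,v,z):
    m=cams.camera_model(n);K=m["intrinsics"];Rm=cv2.Rodrigues(m["rvec"])[0]
    d=Rm.T@np.linalg.solve(K,[u,v,1]);o=-Rm.T@m["tvec"];return (o+d*(z-o[2])/d[2])
t=lambda x,y,z:ray("top",290-.4+x/5.4,130-.4+y/5.4,z)
s=lambda x,y,z:ray("scene",140-.4+x/5.4,120-.4+y/5.4,z)
print(t(203,100,.158),s(140,267,.158))
for n in("top","scene"):
    P=cloud(n,np.load(f"pics/{n}6.npy")).reshape(-1,3);P=P[np.isfinite(P).all(1)]
    q=P[(np.abs(P[:,2]-.156)<.008)&(np.hypot(P[:,0]-.63,P[:,1]+.213)<.03)];print(n,len(q),np.percentile(q,[5,50,95],axis=0).round(4).tolist())
    q=P[(np.hypot(P[:,0]-.56,P[:,1]+.213)<.08)&(P[:,2]>.12)];qq=R.from_euler("z",.068).apply(q-[.5425,-.2077,.152]);nn=(qq[:,0]+qq[:,2])*.7071;ss=(qq[:,0]-qq[:,2])*.7071
    k=(nn>.035)&(nn<.055)&(np.abs(ss)<.045);print("n",np.percentile(nn[k],[10,50,90]),"s",np.percentile(ss[k],[1,99]),"y",np.percentile(qq[k,1],[1,99]))
E
```

```text
[ 0.62675057 -0.21469335  0.158     ] [ 0.62608135 -0.21559433  0.158     ]
top 214 [[0.6042, -0.2312, 0.149], [0.6268, -0.213, 0.1583], [0.6468, -0.195, 0.162]]
n [0.04641053 0.04832788 0.05043224] s [-0.04424128  0.0437472 ] y [-0.04955118  0.04968421]
scene 205 [[0.6045, -0.2306, 0.1486], [0.626, -0.2097, 0.1583], [0.6482, -0.1933, 0.1616]]
n [0.04511472 0.04906016 0.05175415] s [-0.04328709  0.04283828] y [-0.05136341  0.0500606 ]
```

Emit:
{"api": "play_rows", "payload": {"steps": [{"claw":4.0,"tx":0,"ty":-0.1,"tz":0,"ax":0,"ay":0,"az":0},{"claw":4.0,"tx":0,"ty":-0.1,"tz":0.1,"ax":0,"ay":0,"az":0},{"claw":4.0,"tx":0,"ty":-0.1,"tz":0.2,"ax":0,"ay":0,"az":0},{"claw":4.0,"tx":0,"ty":-0.1,"tz":0.3,"ax":0,"ay":0,"az":0},{"claw":4.0,"tx":0,"ty":-0.1,"tz":0.3,"ax":0,"ay":0,"az":0}]}}

```text
time: 10.05
eef_pos: [0.5601, -0.2097, 0.1646]
tcp_rot: [0.611, 0.693, -0.233, -0.303]
contact_force: [-2.8, 0.6, -0.4]
opening: 0.519
```

```bash
python3 - <<'E'
from st import *
p,M=dock_tool(*DK);rel(p,M)
print(R.from_quat(s["tcp_rot"]).as_matrix().T@s["contact_force"])
for n in("top","scene"):
    im,d=cams.read_camera(n)
    P=cloud(n,d).reshape(-1,3);P=P[np.isfinite(P).all(1)]
    q=P[(np.hypot(P[:,0]-.56,P[:,1]+.213)<.08)&(P[:,2]>.12)];qq=R.from_euler("z",.068).apply(q-[.5425,-.2077,.152]);nn=(qq[:,0]+qq[:,2])*.7071;ss=(qq[:,0]-qq[:,2])*.7071
    k=(nn>.035)&(nn<.055)&(np.abs(ss)<.055);print("n",np.percentile(nn[k],[10,50,90]),"s",np.percentile(ss[k],[1,99]),"y",np.percentile(qq[k,1],[1,99]))
E
```

```text
t 10.05 q [-0.792 -0.027  2.21   1.055  0.768  1.609] p [ 0.5601 -0.2097  0.1646] f [-2.8  0.6 -0.4] open 0.519 dq 0.01 fkerr [ 0.0002  0.0003 -0.0001]
t [-0.02  0.27 -0.07] a [ 0.04  0.05 -0.01] |t| 0.3 |a| 0.1
[ 0.70909974 -1.59247696  2.25465249]
n [0.04235751 0.04520553 0.04841714] s [-0.05043648  0.05170777] y [-0.04986023  0.04914499]
n [0.0426047  0.04617192 0.04960136] s [-0.04806399  0.05160738] y [-0.05144858  0.04949261]
```

Emit:
{"api": "play_rows", "payload": {"steps": [{"claw":4.0,"tx":0,"ty":0,"tz":0.08,"ax":0,"ay":0,"az":0},{"claw":4.0,"tx":0,"ty":0.05,"tz":0.15,"ax":0,"ay":0,"az":0},{"claw":4.0,"tx":0,"ty":0.05,"tz":0.15,"ax":0,"ay":0,"az":0},{"claw":4.0,"tx":0,"ty":0.05,"tz":0.15,"ax":0,"ay":0,"az":0}]}}

```text
time: 10.48
eef_pos: [0.5599, -0.2096, 0.1644]
tcp_rot: [0.611, 0.694, -0.233, -0.302]
contact_force: [-2.1, 1.4, 5.2]
opening: 0.513
```

```bash
cat > dk.py <<'E'
from st import *
print("tool f",R.from_quat(s["tcp_rot"]).as_matrix().T@s["contact_force"])
import sys
tag=sys.argv[1]
for n in("top","scene"):
    im,d=cams.read_camera(n);np.save(f"pics/{n}{tag}.npy",d);cv2.imwrite(f"pics/{n}{tag}.png",im)
    b=(140,120,240,230) if n=="scene" else(290,130,360,215)
    cv2.imwrite(f"pics/{n}{tag}z.png",cv2.resize(im[b[1]:b[3],b[0]:b[2]],None,fx=5.4,fy=5.4,interpolation=cv2.INTER_LANCZOS4))
    P=cloud(n,d).reshape(-1,3);P=P[np.isfinite(P).all(1)]
    q=P[(np.hypot(P[:,0]-.56,P[:,1]+.213)<.08)&(P[:,2]>.12)];qq=R.from_euler("z",.068).apply(q-[.5425,-.2077,.152]);nn=(qq[:,0]+qq[:,2])*.7071;ss=(qq[:,0]-qq[:,2])*.7071
    k=(nn>.038)&(nn<.055)&(np.abs(ss)<.04)&(np.abs(qq[:,1])<.045);print("n",np.percentile(nn[k],[10,50,90]).round(4))
    q=R.from_euler("z",.068).apply(P-[.5425,-.2077,0]);k=(np.abs(q[:,2]-.155)<.006)&(q[:,0]>.07)&(q[:,0]<.115)&(np.abs(q[:,1])<.016)
    print("tongue z",np.percentile(q[k,2],[10,50,90]).round(4),"x max",np.percentile(q[k,0],[97,99]).round(4))
E
python3 dk.py 8
```

```text
t 10.48 q [-0.793 -0.027  2.211  1.058  0.768  1.605] p [ 0.5599 -0.2096  0.1644] f [-2.1  1.4  5.2] open 0.513 dq 0.0 fkerr [ 0.0002  0.0003 -0.0001]
tool f [ 2.26854483 -4.91240379 -2.1272683 ]
n [0.0433 0.0452 0.0473]
tongue z [0.1533 0.1567 0.1596] x max [0.1026 0.1029]
n [0.0438 0.046  0.0492]
tongue z [0.1536 0.156  0.1589] x max [0.1049 0.1051]
```

View pics/scene8z.png

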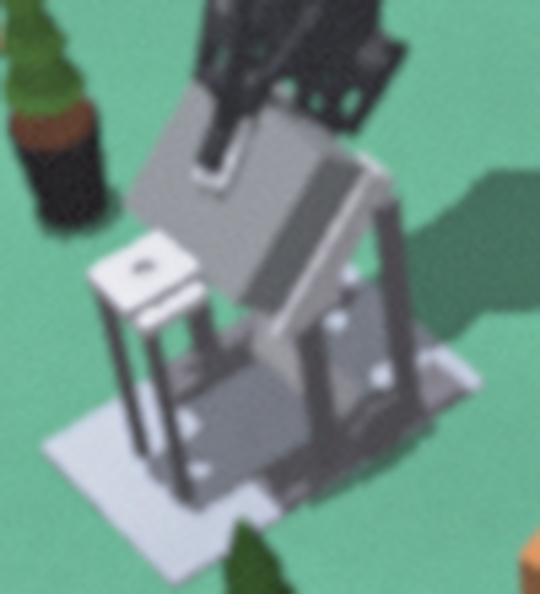

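View pics/top8z.png

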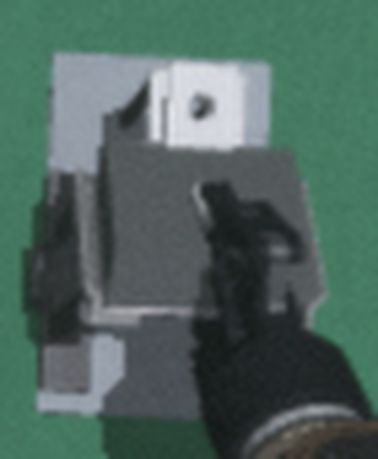

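```bash
cat >> h.py <<'E'
def ray(n,u,v,z):
    m=cams.camera_model(n);K=m["intrinsics"];Rm=cv2.Rodrigues(m["rvec"])[0]
    d=Rm.T@np.linalg.solve(K,[u,v,1]);o=-Rm.T@m["tvec"];return (o+d*(z-o[2])/d[2])
tz_=lambda x,y,z:ray("top",290-.4+x/5.4,130-.4+y/5.4,z)
sz_=lambda x,y,z:ray("scene",140-.4+x/5.4,120-.4+y/5.4,z)
E
python3 - <<'E'
from h import *
h=np.array([.6243,-.2133,.1545])
for p in(tz_(203,105,.1545),sz_(145,266,.1545)): print(p,R.from_euler("z",.068).apply(p-h))
E
```

```text
[ 0.62464458 -0.21520038  0.1545    ] [ 4.72906050e-04 -1.87257336e-03  8.32667268e-17]
[ 0.6221072  -0.21744721  0.1545    ] [-1.90593579e-03 -4.28661828e-03  8.32667268e-17]
```

```bash
python3 - <<'E'
from h import *
s=ctrl.get_state();T=R.from_quat(s["tcp_rot"]).as_matrix()
for v in([0,1,0],[.7071,0,-.7071],[.7071,0,.7071]): print(np.round(T.T@R.from_euler("z",-.068).apply(v),3))
E
```

```text
[ 0.981  0.193 -0.002]
[-0.193  0.981  0.002]
[-0.002  0.002 -1.   ]
```

Emit:
{"api": "play_rows", "payload": {"steps": [{"claw":4.0,"tx":0.1,"ty":0.02,"tz":0,"ax":0,"ay":0,"az":0},{"claw":4.0,"tx":0.2,"ty":0.04,"tz":0,"ax":0,"ay":0,"az":0},{"claw":4.0,"tx":0.2,"ty":0.04,"tz":0,"ax":0,"ay":0,"az":0}]}}

```text
time: 10.83
eef_pos: [0.56, -0.2093, 0.1644]
tcp_rot: [0.613, 0.692, -0.234, -0.302]
contact_force: [-2.9, -3.5, 4.2]
opening: 0.516
```

```bash
python3 dk.py 9; python3 - <<'E'
import cv2,numpy as np
a=cv2.imread("pics/top9.png")[140:165,305:350];b=cv2.imread("pics/scene9.png")[155:190,150:190]
cv2.imwrite("pics/c9.png",np.hstack([cv2.resize(a,(405,225),interpolation=cv2.INTER_CUBIC),cv2.resize(b,(257,225),interpolation=cv2.INTER_CUBIC)]))
E
```

```text
t 10.83 q [-0.791 -0.029  2.213  1.058  0.762  1.606] p [ 0.56   -0.2093  0.1644] f [-2.9 -3.5  4.2] open 0.516 dq 0.0 fkerr [ 0.0002  0.0003 -0.0001]
tool f [-2.69068975 -5.40963155 -1.09689446]
n [0.0432 0.0451 0.0474]
tongue z [0.1532 0.1564 0.1591] x max [0.1025 0.1027]
n [0.0437 0.0459 0.0491]
tongue z [0.1532 0.1562 0.1585] x max [0.1053 0.1057]
```

View pics/c9.png

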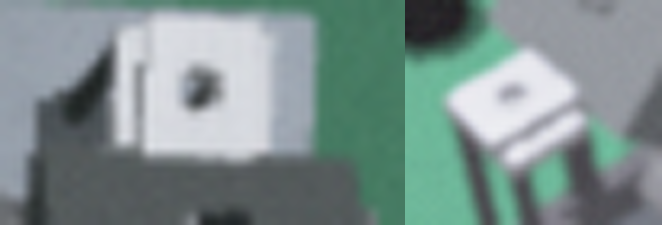

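Emit:
{"api": "play_rows", "payload": {"steps": [{"claw":4.0,"tx":0,"ty":0,"tz":-0.12,"ax":0,"ay":0,"az":0},{"claw":4.0,"tx":0.05,"ty":0,"tz":-0.12,"ax":0,"ay":0,"az":0},{"claw":4.0,"tx":0.05,"ty":0,"tz":-0.12,"ax":0,"ay":0,"az":0}]}}

```text
time: 11.18
eef_pos: [0.5601, -0.2087, 0.1643]
tcp_rot: [0.612, 0.692, -0.234, -0.303]
contact_force: [-7.8, -3.6, 3.4]
opening: 0.517
```

```bash
python3 dk.py 10; python3 - <<'E'
import cv2,numpy as np
a=cv2.imread("pics/top10.png")[140:165,305:350];b=cv2.imread("pics/scene10.png")[155:190,150:190]
cv2.imwrite("pics/c10.png",np.hstack([cv2.resize(a,(405,225),interpolation=cv2.INTER_CUBIC),cv2.resize(b,(257,225),interpolation=cv2.INTER_CUBIC)]))
E
```

```text
t 11.18 q [-0.789 -0.03   2.212  1.055  0.761  1.61 ] p [ 0.5601 -0.2087  0.1643] f [-7.8 -3.6  3.4] open 0.517 dq 0.0 fkerr [ 0.0002  0.0003 -0.0001]
tool f [-2.55716332 -8.33408803  2.93896439]
n [0.043  0.0449 0.0472]
tongue z [0.1538 0.1565 0.1595] x max [0.1027 0.1036]
n [0.0438 0.0458 0.0491]
tongue z [0.1536 0.1565 0.1581] x max [0.105  0.1054]
```

View pics/c10.png

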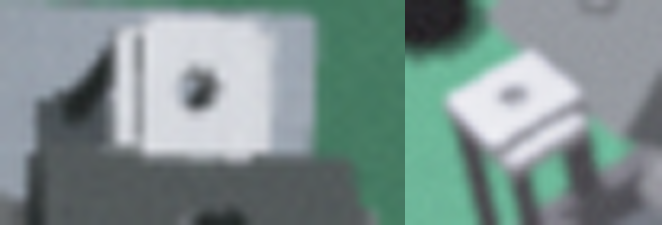

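Emit:
{"api": "play_rows", "payload": {"steps": [{"claw":5.2,"tx":0,"ty":-0.1,"tz":0,"ax":0,"ay":0,"az":0},{"claw":6.5,"tx":0,"ty":-0.1,"tz":0,"ax":0,"ay":0,"az":0},{"claw":8.5,"tx":0,"ty":-0.1,"tz":0,"ax":0,"ay":0,"az":0},{"claw":8.5,"tx":0,"ty":-0.1,"tz":0,"ax":0,"ay":0,"az":0},{"claw":8.5,"tx":0,"ty":-0.1,"tz":0,"ax":0,"ay":0,"az":0},{"claw":8.5,"tx":0,"ty":-0.1,"tz":0,"ax":0,"ay":0,"az":0}]}}

```text
time: 11.78
eef_pos: [0.5595, -0.2067, 0.1644]
tcp_rot: [0.611, 0.693, -0.233, -0.304]
contact_force: [0.4, -0.8, -0.0]
opening: 0.996
```

```bash
python3 dk.py 11; python3 - <<'E'
import cv2,numpy as np
a=cv2.imread("pics/top11.png")[135:175,300:360];b=cv2.imread("pics/scene11.png")[140:205,145:225]
cv2.imwrite("pics/c11.png",np.hstack([cv2.resize(a,(405,270),interpolation=cv2.INTER_CUBIC),cv2.resize(b,(332,270),interpolation=cv2.INTER_CUBIC)]))
E
```

```text
t 11.78 q [-0.789 -0.031  2.214  1.055  0.766  1.612] p [ 0.5595 -0.2067  0.1644] f [ 0.4 -0.8 -0. ] open 0.996 dq 0.0 fkerr [ 0.0002  0.0003 -0.0001]
tool f [-0.80254257  0.18203732 -0.29905017]
n [0.0431 0.0449 0.0468]
tongue z [0.1515 0.1545 0.1575] x max [0.1031 0.1044]
n [0.0435 0.0457 0.0479]
tongue z [0.1524 0.1551 0.157 ] x max [0.1061 0.1067]
```

View pics/c11.png

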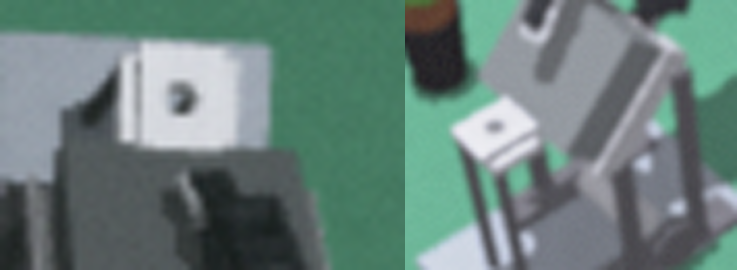

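```bash
python3 - <<'E'
from st import *
T=R.from_quat(s["tcp_rot"]).as_matrix();p=s["eef_pos"]-T[:,1]*.11
p1=p+[-.0,.05,.12]
pp=np.array([.538,0,.20]);Mp=down(-1.37,1)
path(s["qpos"],[(p,T),(p1,T),(pp,Mp),(pp-[0,0,.15],Mp)])
print(p,p1)
rel(p,T);rel(p1,T);rel(pp,Mp)
E
```

```text
t 11.88 q [-0.789 -0.031  2.214  1.055  0.766  1.612] p [ 0.5596 -0.2068  0.1645] f [-0.6  0.3  0.5] open 0.991 dq 0.0 fkerr [ 0.0002  0.0003 -0.0001]
[-0.96 -0.29  2.28  0.91  1.    1.71] maxstep 0.02
[-0.88 -0.49  2.19  0.78  1.13  2.02] maxstep 0.03
[-0.19  0.01  1.94  0.    1.19  1.18] maxstep 0.11
[-0.19  0.21  2.03  0.    0.9   1.18] maxstep 0.02
[ 0.48198051 -0.22282313  0.24082849] [ 0.48198051 -0.17282313  0.36082849]
t [ -0. -11.   0.] a [0. 0. 0.] |t| 11.0 |a| 0.0
t [  6.58 -18.6   -8.25] a [0. 0. 0.] |t| 21.4 |a| 0.0
t [ 2.107e+01 -9.700e-01 -1.000e-02] a [ 40.35 -94.64 -33.21] |t| 21.1 |a| 108.1
```

Emit:
{"api": "play_rows", "payload": {"steps": [{"claw":8.5,"tx":0,"ty":-1,"tz":0,"ax":0,"ay":0,"az":0},{"claw":8.5,"tx":0,"ty":-2.5,"tz":0,"ax":0,"ay":0,"az":0},{"claw":8.5,"tx":0,"ty":-4.5,"tz":0,"ax":0,"ay":0,"az":0},{"claw":8.5,"tx":0,"ty":-6.5,"tz":0,"ax":0,"ay":0,"az":0},{"claw":8.5,"tx":0,"ty":-8.8,"tz":0,"ax":0,"ay":0,"az":0},{"claw":8.5,"tx":0,"ty":-11,"tz":0,"ax":0,"ay":0,"az":0},{"claw":8.5,"tx":1.6,"ty":-13,"tz":-2,"ax":0,"ay":0,"az":0},{"claw":8.5,"tx":3.2,"ty":-15,"tz":-4,"ax":0,"ay":0,"az":0},{"claw":8.5,"tx":4.9,"ty":-16.8,"tz":-6.1,"ax":0,"ay":0,"az":0},{"claw":8.5,"tx":6.6,"ty":-18.6,"tz":-8.2,"ax":0,"ay":0,"az":0},{"claw":8.5,"tx":6.6,"ty":-18.6,"tz":-8.2,"ax":0,"ay":0,"az":0}]}}

```text
time: 12.8
eef_pos: [0.4825, -0.1722, 0.3698]
tcp_rot: [0.613, 0.694, -0.233, -0.297]
contact_force: [1.0, -0.2, 0.3]
opening: 0.994
```

```bash
python3 dk.py 12; python3 - <<'E'
from h import *
pp=np.array([.538,0,.20]);Mp=down(-1.37,1)
rel(pp,Mp)
import cv2
a=cv2.imread("pics/top12.png")[130:215,290:360];b=cv2.imread("pics/scene12.png")[115:235,140:240]
cv2.imwrite("pics/c12.png",np.hstack([cv2.resize(a,(370,450),interpolation=cv2.INTER_CUBIC),cv2.resize(b,(375,450),interpolation=cv2.INTER_CUBIC)]))
E
```

```text
t 12.8 q [-0.874 -0.498  2.187  0.781  1.128  2.018] p [ 0.4825 -0.1722  0.3698] f [ 1.  -0.2  0.3] open 0.994 dq 0.08 fkerr [ 0.0001  0.0004 -0.0002]
tool f [-0.20516151  0.49251024 -0.91198207]
n [0.0429 0.0448 0.0466]
tongue z [0.1521 0.1549 0.1582] x max [0.1035 0.1041]
n [0.0435 0.0456 0.0478]
tongue z [0.1521 0.1547 0.1574] x max [0.1055 0.1062]
t [14.51 17.75  8.33] a [ 40.24 -94.49 -33.47] |t| 24.4 |a| 108.0
```

View pics/c12.png

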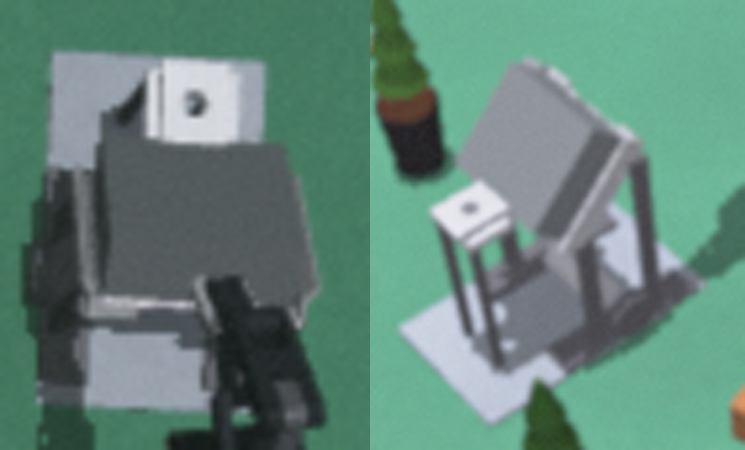

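Emit:
{"api": "play_rows", "payload": {"steps": [{"claw":8.5,"tx":0.9,"ty":1.1,"tz":0.5,"ax":2.5,"ay":-5.9,"az":-2.1},{"claw":8.5,"tx":1.8,"ty":2.2,"tz":1,"ax":5,"ay":-11.8,"az":-4.2},{"claw":8.5,"tx":2.7,"ty":3.3,"tz":1.6,"ax":7.5,"ay":-17.7,"az":-6.3},{"claw":8.5,"tx":3.6,"ty":4.4,"tz":2.1,"ax":10,"ay":-23.6,"az":-8.4},{"claw":8.5,"tx":4.5,"ty":5.5,"tz":2.6,"ax":12.6,"ay":-29.5,"az":-10.5},{"claw":8.5,"tx":5.4,"ty":6.6,"tz":3.1,"ax":15.1,"ay":-35.4,"az":-12.6},{"claw":8.5,"tx":6.3,"ty":7.8,"tz":3.6,"ax":17.6,"ay":-41.3,"az":-14.6},{"claw":8.5,"tx":7.3,"ty":8.9,"tz":4.2,"ax":20.1,"ay":-47.2,"az":-16.7},{"claw":8.5,"tx":8.2,"ty":10,"tz":4.7,"ax":22.6,"ay":-53.2,"az":-18.8},{"claw":8.5,"tx":9.1,"ty":11.1,"tz":5.2,"ax":25.1,"ay":-59,"az":-20.9},{"claw":8.5,"tx":10,"ty":12.2,"tz":5.7,"ax":27.7,"ay":-65,"az":-23},{"claw":8.5,"tx":10.9,"ty":13.3,"tz":6.2,"ax":30.2,"ay":-70.9,"az":-25.1}]}}

```text
time: 13.9
eef_pos: [0.5231, -0.0426, 0.2367]
tcp_rot: [0.115, 0.766, -0.632, -0.032]
contact_force: [-0.3, 0.3, -0.2]
opening: 0.995
```

```bash
python3 - <<'E'
from st import *
pp=np.array([.538,0,.20]);Mp=down(-1.37,1)
rel(pp,Mp)
E
```

```text
t 13.9 q [-0.379 -0.114  2.007  0.231  1.194  1.323] p [ 0.5231 -0.0426  0.2367] f [-0.3  0.3 -0.2] open 0.995 dq 0.67 fkerr [-0.0001  0.0003 -0.0002]
t [-0.17  4.53 -3.65] a [ 10.19 -23.44  -7.91] |t| 5.8 |a| 26.7
```

Emit:
{"api": "play_rows", "payload": {"steps": [{"claw":8.5,"tx":0,"ty":1.1,"tz":-0.9,"ax":2.5,"ay":-5.8,"az":-2},{"claw":8.5,"tx":0,"ty":2.2,"tz":-1.8,"ax":5,"ay":-11.7,"az":-4},{"claw":8.5,"tx":-0.1,"ty":3.3,"tz":-2.7,"ax":7.5,"ay":-17.5,"az":-6},{"claw":8.5,"tx":-0.2,"ty":4.5,"tz":-3.6,"ax":10,"ay":-23,"az":-7.8},{"claw":8.5,"tx":-0.2,"ty":4.5,"tz":-3.6,"ax":10,"ay":-23,"az":-7.8},{"claw":8.5,"tx":-0.2,"ty":4.5,"tz":-3.6,"ax":10,"ay":-23,"az":-7.8},{"claw":8.5,"tx":-0.2,"ty":4.5,"tz":-3.6,"ax":10,"ay":-23,"az":-7.8}]}}

```text
time: 14.48
eef_pos: [0.5387, -0.0012, 0.202]
tcp_rot: [-0.064, 0.706, -0.702, 0.068]
contact_force: [0.2, 0.4, -0.6]
opening: 0.994
```

```bash
python3 - <<'E'
from st import *
pp=np.array([.538,0,.20]);Mp=down(-1.37,1)
rel(pp,Mp)
im,d=cams.read_camera("wrist");cv2.imwrite("pics/w13.png",im);np.save("pics/w13.npy",d)
P=cloud("wrist",d,(s["eef_pos"],s["tcp_rot"])).reshape(-1,3);P=P[np.isfinite(P).all(1)]
q=P[(P[:,2]>.078)&(P[:,2]<.09)&(np.hypot(P[:,0]-.538,P[:,1])<.03)];print(len(q),q.mean(0),np.percentile(q,[1,99],axis=0))
c,r=cv2.minEnclosingCircle((q[:,:2]*1000).astype(np.float32));print(c,r)
E
```

```text
t 14.48 q [-0.194  0.01   1.942  0.007  1.187  1.187] p [ 0.5387 -0.0012  0.202 ] f [ 0.2  0.4 -0.6] open 0.994 dq 0.02 fkerr [-0.0001  0.0002 -0.0002]
t [ 0.05  0.2  -0.13] a [ 0.28 -0.78 -0.31] |t| 0.2 |a| 0.9
443 [0.5379261  0.00165427 0.08436541] [[ 0.52823855 -0.00751226  0.07892308]
 [ 0.54666082  0.01076562  0.08621087]]
(537.19970703125, 1.4671684503555298) 9.96424674987793
```

View pics/w13.png

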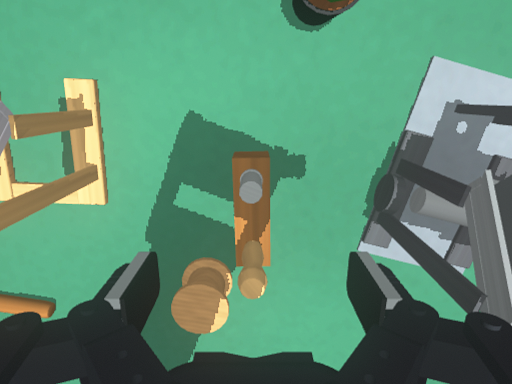

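```bash
python3 - <<'E'
from st import *
rel([.5376,.0012,.05],down(-1.37,1))
E
```

```text
t 14.53 q [-0.194  0.009  1.942  0.007  1.187  1.187] p [ 0.539  -0.0015  0.2026] f [ 0.6  0.8 -0.9] open 0.998 dq 0.01 fkerr [-0.0001  0.0002 -0.0002]
t [ 0.19 15.26 -0.23] a [ 0.25 -0.81 -0.38] |t| 15.3 |a| 0.9
```

Emit:
{"api": "play_rows", "payload": {"steps": [{"claw":8.5,"tx":0.15,"ty":2,"tz":-0.25,"ax":0.3,"ay":-0.8,"az":-0.4},{"claw":8.5,"tx":0.15,"ty":4,"tz":-0.25,"ax":0.3,"ay":-0.8,"az":-0.4},{"claw":8.5,"tx":0.15,"ty":6.5,"tz":-0.25,"ax":0.3,"ay":-0.8,"az":-0.4},{"claw":8.5,"tx":0.15,"ty":9,"tz":-0.25,"ax":0.3,"ay":-0.8,"az":-0.4},{"claw":8.5,"tx":0.15,"ty":11.5,"tz":-0.25,"ax":0.3,"ay":-0.8,"az":-0.4},{"claw":8.5,"tx":0.15,"ty":13.5,"tz":-0.25,"ax":0.3,"ay":-0.8,"az":-0.4},{"claw":8.5,"tx":0.15,"ty":15,"tz":-0.25,"ax":0.3,"ay":-0.8,"az":-0.4},{"claw":8.5,"tx":0.15,"ty":15.2,"tz":-0.25,"ax":0.3,"ay":-0.8,"az":-0.4},{"claw":8.5,"tx":0.15,"ty":15.2,"tz":-0.25,"ax":0.3,"ay":-0.8,"az":-0.4}]}}

```text
time: 15.28
eef_pos: [0.5377, 0.0014, 0.0505]
tcp_rot: [0.071, -0.703, 0.704, -0.07]
contact_force: [0.5, -0.6, 0.3]
opening: 0.995
```

```bash
python3 - <<'E'
from st import *
rel([.5376,.0012,.05],down(-1.37,1))
im,d=cams.read_camera("wrist");cv2.imwrite("pics/w14.png",im)
E
```

```text
t 15.28 q [-1.860e-01  2.140e-01  2.031e+00 -1.000e-03  8.980e-01  1.185e+00] p [0.5377 0.0014 0.0505] f [ 0.5 -0.6  0.3] open 0.995 dq 0.03 fkerr [-0.      0.0002 -0.0001]
t [0.02 0.05 0.01] a [-0.04 -0.01  0.08] |t| 0.1 |a| 0.1
```

View pics/w14.png

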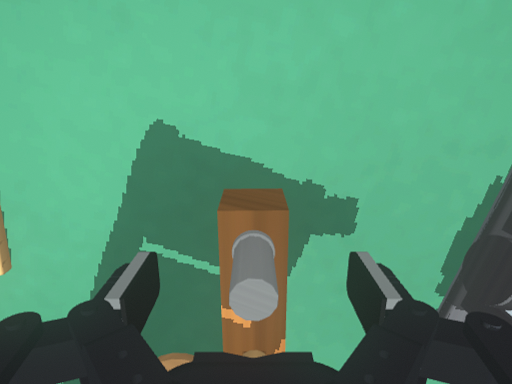

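Pin head (253,275) sits centred between the jaws; closing.

Emit:
{"api": "play_rows", "payload": {"steps": [{"claw":1.5,"tx":0,"ty":0,"tz":0,"ax":0,"ay":0,"az":0},{"claw":1.5,"tx":0,"ty":0,"tz":0,"ax":0,"ay":0,"az":0},{"claw":1.5,"tx":0,"ty":0,"tz":0,"ax":0,"ay":0,"az":0},{"claw":1.5,"tx":0,"ty":0,"tz":0,"ax":0,"ay":0,"az":0},{"claw":1.5,"tx":0,"ty":0,"tz":0,"ax":0,"ay":0,"az":0},{"claw":1.5,"tx":0,"ty":0,"tz":0,"ax":0,"ay":0,"az":0},{"claw":1.5,"tx":0,"ty":0,"tz":0,"ax":0,"ay":0,"az":0},{"claw":1.5,"tx":0,"ty":0,"tz":0,"ax":0,"ay":0,"az":0}], "grip_force": 50}}

```text
time: 16.0
eef_pos: [0.5389, 0.0023, 0.0516]
tcp_rot: [0.071, -0.703, 0.704, -0.072]
contact_force: [-1.0, 0.3, 3.9]
opening: 0.22
```

Emit:
{"api": "play_rows", "payload": {"steps": [{"claw":1.5,"tx":0,"ty":-1,"tz":0,"ax":0,"ay":0,"az":0},{"claw":1.5,"tx":0,"ty":-2.5,"tz":0,"ax":0,"ay":0,"az":0},{"claw":1.5,"tx":0,"ty":-5,"tz":0,"ax":0,"ay":0,"az":0},{"claw":1.5,"tx":0,"ty":-8,"tz":0,"ax":0,"ay":0,"az":0},{"claw":1.5,"tx":0,"ty":-11.5,"tz":0,"ax":0,"ay":0,"az":0},{"claw":1.5,"tx":0,"ty":-15,"tz":0,"ax":0,"ay":0,"az":0},{"claw":1.5,"tx":0,"ty":-18,"tz":0,"ax":0,"ay":0,"az":0},{"claw":1.5,"tx":0,"ty":-20,"tz":0,"ax":0,"ay":0,"az":0},{"claw":1.5,"tx":0,"ty":-20,"tz":0,"ax":0,"ay":0,"az":0}]}}

```text
time: 16.75
eef_pos: [0.5409, 0.0021, 0.2575]
tcp_rot: [0.068, -0.702, 0.705, -0.075]
contact_force: [0.7, 0.3, 0.2]
opening: 0.217
```

```bash
python3 - <<'E'
from st import *
im,d=cams.read_camera("wrist");cv2.imwrite("pics/w15.png",im);np.save("pics/w15.npy",d)
for n in("top","scene"):
    im,d=cams.read_camera(n);cv2.imwrite(f"pics/{n}15.png",im);np.save(f"pics/{n}15.npy",d)
h=[.6243,-.2133,.26]
rel(h,down(-1.64,1));path(s["qpos"],[(np.array(h),down(-1.64,1)),(np.array([.6243,-.2133,.165]),down(-1.64,1))])
E
```

```text
t 16.75 q [-1.830e-01 -3.700e-02  1.885e+00 -1.000e-03  1.282e+00  1.185e+00] p [0.5409 0.0021 0.2575] f [0.7 0.3 0.2] open 0.217 dq 0.07 fkerr [-0.0001  0.0002 -0.0002]
t [-4.14 -1.03 22.91] a [-0.06 15.59  0.09] |t| 23.3 |a| 15.6
[-0.48  0.23  1.59 -0.    1.32  1.16] maxstep 0.03
[-0.48  0.31  1.67 -0.    1.16  1.16] maxstep 0.01
```

View pics/w15.png

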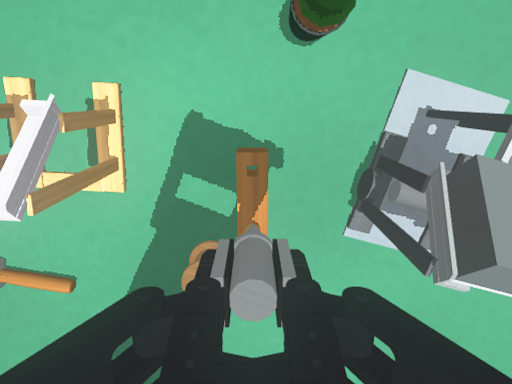

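```bash
python3 - <<'E'
from h import *
P=cloud("wrist",np.load("pics/w15.npy"),(np.zeros(3),[0,0,0,1]))
for u,v in((253,298),(240,300),(266,300),(253,282),(253,312),(253,240),(253,228),(253,250),(253,265),(252,232)): print(u,v,np.round(P[v,u]*1000,1))
Q=P[276:322,228:280].reshape(-1,3);k=(np.abs(Q[:,2])<.011)&(Q[:,1]<-.028)
q=Q[k];print(k.sum(),np.median(q,0),q.min(0),q.max(0))
im=cv2.imread("pics/w15.png");cv2.imwrite("pics/w15z.png",cv2.resize(im[215:325,200:310],None,fx=5,fy=5,interpolation=cv2.INTER_CUBIC))
E
```

```text
253 298 [  0.4 -34.   -0. ]
240 300 [  1.8 -33.4  -5.2]
266 300 [  1.8 -33.3   5.1]
253 282 [ -5.5 -32.   -0. ]
253 312 [  7.8 -32.8  -0. ]
253 240 [-7.9  1.5 -0. ]
253 228 [-1.8 30.9  0. ]
253 250 [-8.1 -9.7 -0. ]
253 265 [ -7.3 -21.9  -0. ]
252 232 [-9.3  7.8 -0.5]
2085 [ 0.00042803 -0.03318562  0.00035018] [-0.01157459 -0.0392058  -0.00972866] [ 0.01205737 -0.02806031  0.01004561]
```

View pics/w15z.png

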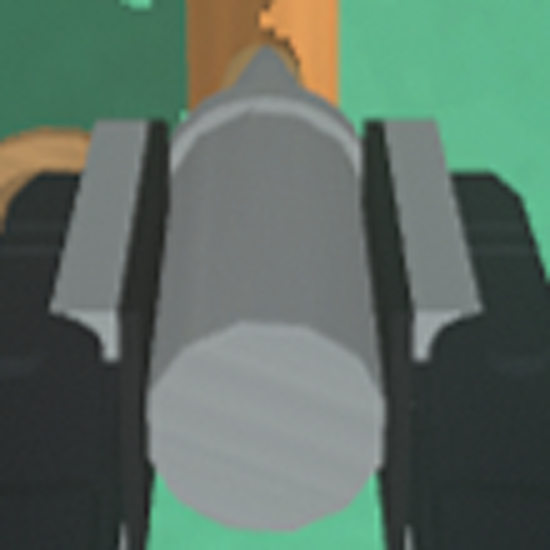

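```bash
python3 - <<'E'
from st import *
M=down(-1.64,1)
h=np.array([.6243,-.2133,.25])-M[:,0]*.0015
rel(h,M)
E
```

```text
t 16.9 q [-1.830e-01 -3.200e-02  1.894e+00 -1.000e-03  1.281e+00  1.185e+00] p [0.5375 0.0027 0.2496] f [-1.   0.5 -1. ] open 0.221 dq 0.03 fkerr [-0.0001  0.0002 -0.0002]
t [-4.29 -0.03 22.94] a [-0.06 15.59  0.09] |t| 23.3 |a| 15.6
```

Emit:
{"api": "play_rows", "payload": {"steps": [{"claw":1.5,"tx":-2,"ty":-1,"tz":1,"ax":0,"ay":1.5,"az":0},{"claw":1.5,"tx":-4.3,"ty":-1,"tz":3.5,"ax":0,"ay":3.5,"az":0},{"claw":1.5,"tx":-4.3,"ty":-1,"tz":7,"ax":0,"ay":6,"az":0},{"claw":1.5,"tx":-4.3,"ty":-1,"tz":10.5,"ax":0,"ay":9,"az":0},{"claw":1.5,"tx":-4.3,"ty":-1,"tz":14,"ax":0,"ay":12,"az":0},{"claw":1.5,"tx":-4.3,"ty":-1,"tz":17.5,"ax":0,"ay":14,"az":0},{"claw":1.5,"tx":-4.3,"ty":-1,"tz":20.5,"ax":0,"ay":15.6,"az":0},{"claw":1.5,"tx":-4.3,"ty":0,"tz":22.9,"ax":0,"ay":15.6,"az":0},{"claw":1.5,"tx":-4.3,"ty":0,"tz":22.9,"ax":0,"ay":15.6,"az":0},{"claw":1.5,"tx":-4.3,"ty":0,"tz":22.9,"ax":0,"ay":15.6,"az":0},{"claw":1.5,"tx":-4.3,"ty":0,"tz":22.9,"ax":0,"ay":15.6,"az":0}]}}

```text
time: 17.82
eef_pos: [0.6257, -0.2123, 0.2488]
tcp_rot: [0.023, 0.707, -0.706, -0.026]
contact_force: [0.0, 0.0, -0.9]
opening: 0.217
```

```bash
python3 - <<'E'
from st import *
M=down(-1.64,1)
h=np.array([.6243,-.2133,.25])-M[:,0]*.0015
rel(h,M)
im,d=cams.read_camera("wrist");cv2.imwrite("pics/w16.png",im);np.save("pics/w16.npy",d);np.save("pics/w16p.npy",np.r_[s["eef_pos"],s["tcp_rot"]])
E
```

```text
t 17.82 q [-4.800e-01  2.450e-01  1.595e+00 -1.000e-03  1.305e+00  1.160e+00] p [ 0.6257 -0.2123  0.2488] f [ 0.   0.  -0.9] open 0.217 dq 0.03 fkerr [ 0.0001  0.0002 -0.0002]
t [-0.02 -0.12  0.11] a [ 0.05 -0.02  0.2 ] |t| 0.2 |a| 0.2
```

View pics/w16.png

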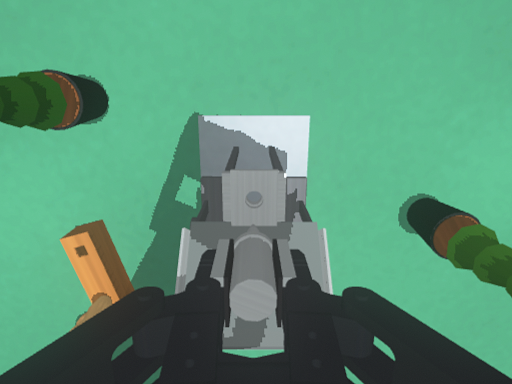

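```bash
python3 - <<'E'
from h import *
im=cv2.imread("pics/w16.png");cv2.imwrite("pics/w16z.png",cv2.resize(im[160:250,205:305],None,fx=6,fy=6,interpolation=cv2.INTER_CUBIC))
P=cloud("wrist",np.load("pics/w16.npy"),(np.zeros(3),[0,0,0,1]))*1000
for u,v in((230,185),(254,180),(280,185),(254,200),(235,215),(275,215),(255,196),(250,200)): print(u,v,np.round(P[v,u],1))
E
```

```text
230 185 [-10.3  94.1 -17.6]
254 180 [-14.4  93.2   0.6]
280 185 [ -8.2 101.9  21.1]
254 200 [ 50.2 244.2   1.2]
235 215 [ 14.2  94.7 -14.2]
275 215 [14.1 94.4 17.1]
255 196 [ 44.8 243.6   2.5]
250 200 [ 50.  243.3  -3.8]
```

View pics/w16z.png

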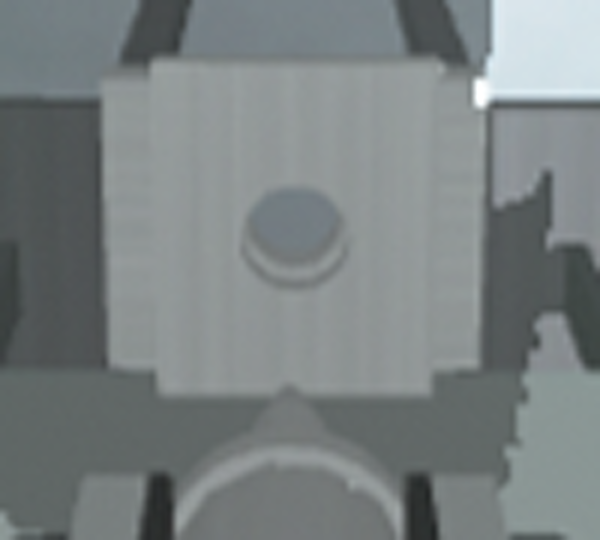

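Emit:
{"api": "play_rows", "payload": {"steps": [{"claw":1.5,"tx":0,"ty":1.5,"tz":0.05,"ax":0,"ay":0,"az":0.1},{"claw":1.5,"tx":0,"ty":3,"tz":0.05,"ax":0,"ay":0,"az":0.1},{"claw":1.5,"tx":0,"ty":4.2,"tz":0.05,"ax":0,"ay":0,"az":0.1},{"claw":1.5,"tx":0,"ty":4.8,"tz":0.05,"ax":0,"ay":0,"az":0.1},{"claw":1.5,"tx":0,"ty":5.4,"tz":0.05,"ax":0,"ay":0,"az":0.1},{"claw":1.5,"tx":0,"ty":6,"tz":0.05,"ax":0,"ay":0,"az":0.1},{"claw":1.5,"tx":0,"ty":6,"tz":0.05,"ax":0,"ay":0,"az":0.1}]}}

```text
time: 18.45
eef_pos: [0.6262, -0.2132, 0.1901]
tcp_rot: [-0.025, -0.706, 0.707, 0.024]
contact_force: [-0.4, 0.3, -1.5]
opening: 0.217
```

```bash
python3 - <<'E'
from st import *
im,d=cams.read_camera("wrist");cv2.imwrite("pics/w17z.png",cv2.resize(im[180:330,180:330],None,fx=4,fy=4,interpolation=cv2.INTER_CUBIC))
E
```

```text
t 18.45 q [-0.481  0.29   1.649 -0.     1.202  1.159] p [ 0.6262 -0.2132  0.1901] f [-0.4  0.3 -1.5] open 0.217 dq 0.02 fkerr [ 0.0001  0.0002 -0.0002]
```

View pics/w17z.png

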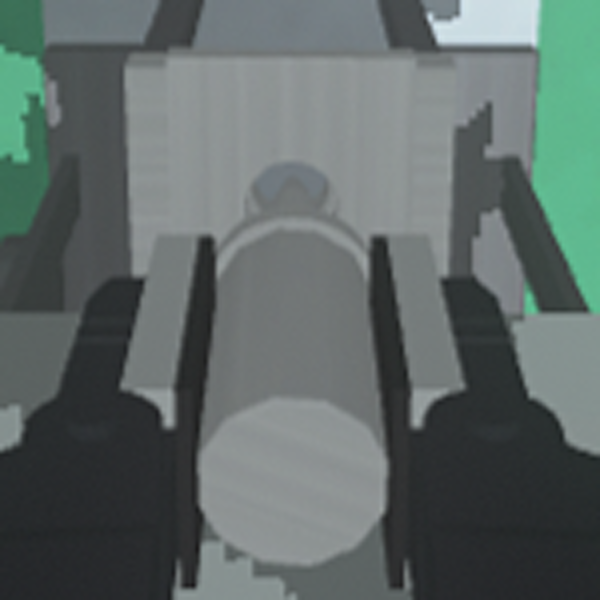

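Emit:
{"api": "play_rows", "payload": {"steps": [{"claw":1.5,"tx":0,"ty":0.5,"tz":0,"ax":0,"ay":0,"az":0},{"claw":1.5,"tx":0,"ty":1,"tz":0,"ax":0,"ay":0,"az":0},{"claw":1.5,"tx":0,"ty":1.5,"tz":0,"ax":0,"ay":0,"az":0},{"claw":1.5,"tx":0,"ty":2,"tz":0,"ax":0,"ay":0,"az":0},{"claw":1.5,"tx":0,"ty":2.4,"tz":0,"ax":0,"ay":0,"az":0},{"claw":1.5,"tx":0,"ty":2.5,"tz":0,"ax":0,"ay":0,"az":0},{"claw":1.5,"tx":0,"ty":2.5,"tz":0,"ax":0,"ay":0,"az":0}]}}

```text
time: 19.08
eef_pos: [0.6265, -0.2137, 0.1657]
tcp_rot: [-0.025, -0.706, 0.707, 0.024]
contact_force: [-0.2, 0.0, -0.9]
opening: 0.216
```

```bash
python3 - <<'E'
from st import *
im,d=cams.read_camera("wrist");cv2.imwrite("pics/w18z.png",cv2.resize(im[180:330,180:330],None,fx=4,fy=4,interpolation=cv2.INTER_CUBIC))
E
```

```text
t 19.08 q [-0.482  0.314  1.666 -0.     1.16   1.159] p [ 0.6265 -0.2137  0.1657] f [-0.2  0.  -0.9] open 0.216 dq 0.01 fkerr [ 0.0001  0.0002 -0.0002]
```

View pics/w18z.png

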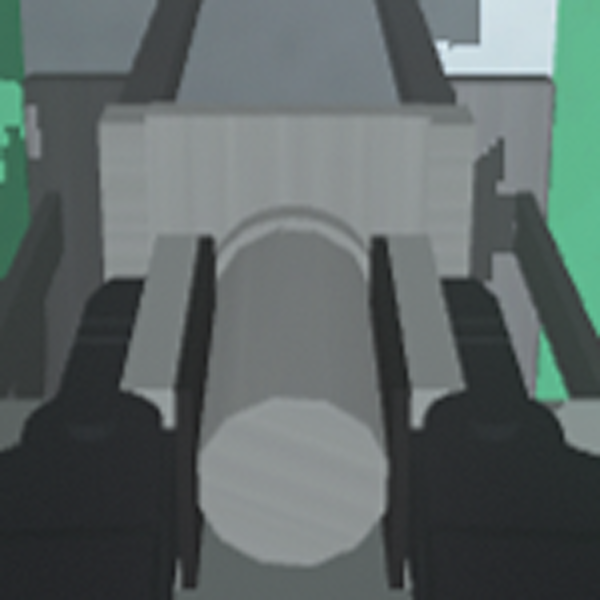

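Emit:
{"api": "play_rows", "payload": {"steps": [{"claw":1.5,"tx":0,"ty":0.1,"tz":0,"ax":0,"ay":0,"az":0},{"claw":1.5,"tx":0,"ty":0.2,"tz":0,"ax":0,"ay":0,"az":0},{"claw":1.5,"tx":0,"ty":0.3,"tz":0,"ax":0,"ay":0,"az":0},{"claw":1.5,"tx":0,"ty":0.3,"tz":0,"ax":0,"ay":0,"az":0}]}}

```text
time: 19.47
eef_pos: [0.6273, -0.214, 0.1641]
tcp_rot: [-0.026, -0.706, 0.707, 0.023]
contact_force: [0.9, -0.3, 2.0]
opening: 0.219
```

Emit:
{"api": "play_rows", "payload": {"steps": [{"claw":3.0,"tx":0,"ty":-0.1,"tz":0,"ax":0,"ay":0,"az":0},{"claw":5.0,"tx":0,"ty":-0.1,"tz":0,"ax":0,"ay":0,"az":0},{"claw":7.0,"tx":0,"ty":-0.1,"tz":0,"ax":0,"ay":0,"az":0},{"claw":7.0,"tx":0,"ty":-0.1,"tz":0,"ax":0,"ay":0,"az":0},{"claw":7.0,"tx":0,"ty":-1.5,"tz":0,"ax":0,"ay":0,"az":0},{"claw":7.0,"tx":0,"ty":-4,"tz":0,"ax":0,"ay":0,"az":0},{"claw":7.0,"tx":0,"ty":-7.5,"tz":0,"ax":0,"ay":0,"az":0},{"claw":7.0,"tx":0,"ty":-11,"tz":0,"ax":0,"ay":0,"az":0},{"claw":7.0,"tx":0,"ty":-14,"tz":0,"ax":0,"ay":0,"az":0},{"claw":7.0,"tx":0,"ty":-15,"tz":0,"ax":0,"ay":0,"az":0},{"claw":7.0,"tx":0,"ty":-15,"tz":0,"ax":0,"ay":0,"az":0}]}}

```text
time: 20.38
eef_pos: [0.6278, -0.2142, 0.3194]
tcp_rot: [-0.028, -0.705, 0.709, 0.021]
contact_force: [0.3, 0.2, 0.3]
opening: 0.819
```

```bash
python3 - <<'E'
from st import *
im,d=cams.read_camera("wrist");cv2.imwrite("pics/w19.png",im)
P=cloud("wrist",d,(s["eef_pos"],s["tcp_rot"])).reshape(-1,3);P=P[np.isfinite(P).all(1)]
q=P[(np.hypot(P[:,0]-.6243,P[:,1]+.2133)<.015)&(P[:,2]>.19)];print("head top",np.median(q,0),q.min(0),q.max(0))
q=P[(np.hypot(P[:,0]-.6243,P[:,1]+.2133)<.03)&(np.abs(P[:,2]-.155)<.004)];print("tongue z",np.median(q[:,2]))
im,d=cams.read_camera("scene");cv2.imwrite("pics/s19.png",im);np.save("pics/s19.npy",d)
cv2.imwrite("pics/s19z.png",cv2.resize(im[110:235,130:255],None,fx=4.7,fy=4.7,interpolation=cv2.INTER_CUBIC))
E
```

```text
t 20.38 q [-0.481  0.204  1.516 -0.     1.409  1.159] p [ 0.6278 -0.2142  0.3194] f [0.3 0.2 0.3] open 0.819 dq 0.08 fkerr [ 0.0001  0.0002 -0.0002]
head top [ 0.6377693  -0.21412171  0.3970956 ] [ 0.61746492 -0.22265127  0.19030777] [ 0.63926011 -0.2042247   0.40451969]
tongue z 0.15337360543760872
```

View pics/w19.png

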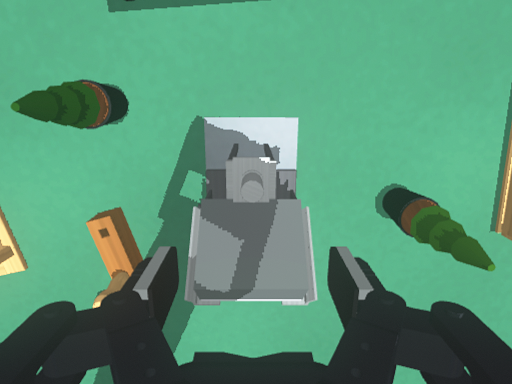

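View pics/s19z.png

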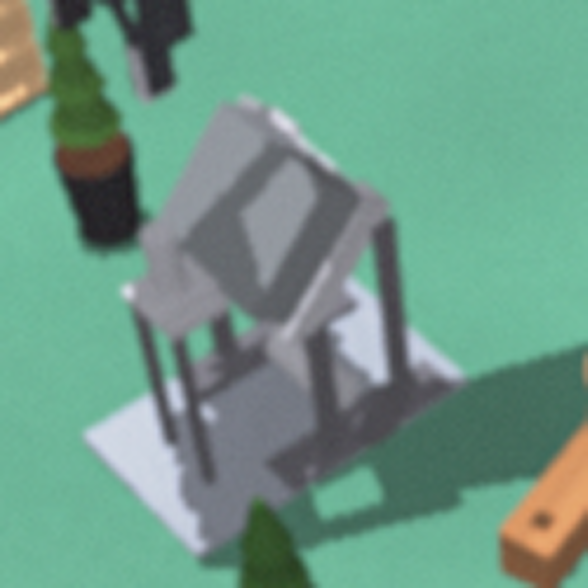

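```bash
python3 - <<'E'
from st import *
im,d=cams.read_camera("wrist")
P=cloud("wrist",d,(s["eef_pos"],s["tcp_rot"])).reshape(-1,3);P=P[np.isfinite(P).all(1)]
q=P[(np.hypot(P[:,0]-.6243,P[:,1]+.2133)<.016)&(P[:,2]>.185)&(P[:,2]<.22)];print("head top",len(q),np.median(q,0),cv2.minEnclosingCircle((q[:,:2]*1000).astype(np.float32)))
qq=R.from_euler("z",.068).apply(P-[.5425,-.2077,.152]);nn=(qq[:,0]+qq[:,2])*.7071;ss=(qq[:,0]-qq[:,2])*.7071
k=(np.abs(nn-.045)<.006)&(np.abs(ss)<.06)&(np.abs(qq[:,1])<.06);print("hopper n",np.percentile(nn[k],[5,50,95]),"s",np.percentile(ss[k],[.5,99.5]),"y",np.percentile(qq[k,1],[.5,99.5]))
A=np.c_[ss[k],qq[k,1],np.ones(k.sum())];print("plane",np.linalg.lstsq(A,nn[k],rcond=None)[0])
k=(np.abs(qq[:,2]-.0025)<.004)&(qq[:,0]>.06)&(qq[:,0]<.12)&(np.abs(qq[:,1])<.03);print("tongue/plate z",np.percentile(qq[k,2]+.152,[5,50,95]),"x",np.percentile(qq[k,0],[1,99]),"y",np.percentile(qq[k,1],[1,99]))
E
```

```text
t 20.48 q [-0.482  0.208  1.524 -0.     1.408  1.159] p [ 0.626  -0.2134  0.3127] f [ 0.1  0.4 -0.5] open 0.822 dq 0.05 fkerr [ 0.0001  0.0002 -0.0002]
head top 477 [ 0.62806437 -0.21338017  0.19693002] ((626.5863647460938, -213.50843811035156), 10.004459381103516)
hopper n [0.04420311 0.04600215 0.04777252] s [-0.04455271  0.055028  ] y [-0.04840211  0.05054727]
plane [-0.01938966  0.002147    0.04593184]
tongue/plate z [0.15161314 0.15316359 0.15611838] x [0.06012663 0.10566953] y [-0.02747279  0.02741595]
```

```bash
python3 - <<'E'
from h import *
P=cloud("scene",np.load("pics/s19.npy")).reshape(-1,3);P=P[np.isfinite(P).all(1)]
q=P[(P[:,2]>.113)&(np.hypot(P[:,0]-.466,P[:,1]+.015)<.03)];print("dib",len(q),q.mean(0) if len(q) else 0)
E
```

```text
dib 38 [ 0.46821072 -0.01408354  0.11609887]
```

View pics/s19.png

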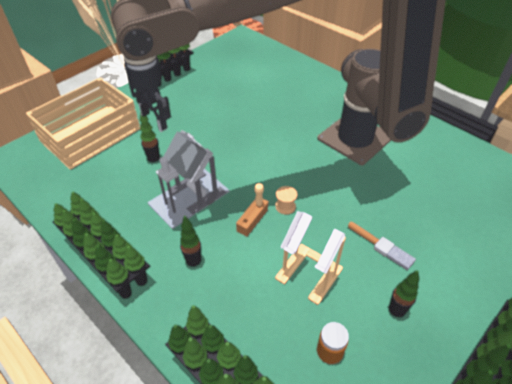

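The hopper is in the dock at (185,165), the pin is in place, and the dibber and seedlings have not moved. Handing in.

```bash
python3 - <<'E'
from plant import ctrl
print(ctrl.sign_off())
E
```

```text
the job is handed in; nothing more can be done
None
```

The job is done and handed in at about 20.5 s. I pinched the hopper across lid and bottom from its high end, lifted it, turned it half over and set it lid down in the dock. Then I took the pin from the rack and pushed it down through the tongue and plate until the collar made contact.

**Last checks**
- **Hopper:** its upper face measures 45 to 46 mm off the slope; 45 mm is home. Its end-to-end extent matches the home position to about 1 mm.
- **Tongue:** from above it lay centred on the plate before the pin went in.
- **Pin:** its head top is 43.8 mm above the tongue, where 44 mm means the collar is seated.
- **Other things:** the dibber's measured position is unchanged to within 1 mm. The seedlings, twine, brush and jar look unmoved in the final picture; I did not measure them.
- **Robot:** the gripper is open and clear of everything.

**Disagreements**
- **Going in:** the hopper met something, most likely the end stop, about 2.5 mm earlier than I had calculated, at 12 N. I finished the seating along the slope's normal instead.
- **Sideways offset:** the fixed cameras put the tongue hole 2 to 4 mm to one side. Part of that was viewing angle, and the wrist camera showed it centred after a small sideways correction and the release.
- **Heights:** the wrist camera read about 1 mm lower than the fixed cameras on the final tongue height.
- **Lid:** I judged it shut from its look in the pictures and the overall thickness; I did not measure the gap itself.

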